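# Lock a flat bar into a welding jig with a blade key

## Task

Lay the loose flat bar flat between the stops of the welding jig, then fit the long-handled T-key's blade into the slot of the jig's hold-down, pressing and turning until it drops fully in, and with the key kept seated turn the hold-down anticlockwise until its finger lies across the bar, at its stop. Pull the key out and stand it back upright, fully down, in the empty hole of the key stand. Move the hold-down only with the key, never with the gripper itself, and leave the other things on the bench where they are.

Things in the scene. Friction and masses are not known exactly. Their poses are not given: they have to be found in the camera images.
- bar_center (a point): Loose flat steel bar, 160 (x) x 40 (y) x 12 (z) mm, about 0.5 kg, with dark drilled holes drawn near both ends (marks only). It starts lying flat on the bench. Point: its centre, half-way up. x along its length; either way round fits the jig.
- nest (a point): Centre of the jig's nest, at the level where the bar's underside rests (20 mm above the bench). The bar lies along x between six stops, 8 mm tall: end stops with faces at x = +-83.5 mm (24 mm wide), side stops with faces at y = +-23 mm (8 mm thick), at x = 55 to 75 and -75 to -55 mm. Beside the bar x from -55 to 55 mm is free, but the hold-down's axis stands at x = 50, y = -63 mm.
- drive_mouth (a point): Top centre of the hold-down's drive head, on its vertical axis, 59 mm above the bench; turns with it. The head is a steel block 46 x 46 x 24 mm with a round cup in its top, 29 mm diameter, 12 mm deep; in the cup's floor is a slot 27 x 7 mm, 12 mm deep. The slot's long direction is this frame's y; the finger sticks out along its x.
- finger_tip (a point): Middle of the end face of the hold-down's finger, 69 mm from the axis. The finger is 16 mm wide and 12 mm thick, its underside 35 mm above the bench, 3 mm above a bar lying in the nest. At the start it points beside the bar; at its stop it reaches 6 mm past the bar's middle line.
- clamp (a joint): Angle of the hold-down in rad, growing anticlockwise seen from above: 0 finger along the nest's x, 1.57 (hard stop) finger along the nest's y, across the bar. It starts between 0.15 and 0.45. Stiff (friction about 0.12 N m), and it stays where it is left.
- key_handle (a point): Centre of the cross-bar (the grip) of the long-handled T-key: 70 (x) x 14 (y) x 18 (z) mm. z points up along the shank, x along the cross-bar. Blade: flat, 24 mm wide along x (parallel to the cross-bar), 5 mm thick along y, 24 mm long, its lower edge rounded; its tip is 85 mm below this point. It starts upright in the key stand, its collar resting on it.
- key_collar (a point): Underside of the T-key's collar, on its axis, 61 mm below the cross-bar's centre, 24 mm above the blade's tip. Blade fully in the hold-down: the collar rests on the drive head's top (this point meets drive_mouth). Blade standing on the cup's floor: 12 mm higher.
- hole_a (a point): Mouth centre of a hole (30 mm diameter, through) in the key stand, a fixed steel block 150 (x) x 56 (y) x 30 mm; 30 mm above the bench, 42 mm to -x of the block's centre. One of its two holes holds the long-handled key, the other the short-handled one; which is which varies.
- hole_b (a point): Mouth centre of the other hole of the key stand, 84 mm from hole_a along the stand's x, likewise.
- shortkey_handle (a point): Bystander: centre of the cross-bar of the short-handled key, 36 x 14 x 18 mm, otherwise like the long one but with a round bit that does not fit the slot. It stands in the other hole of the stand.
- spray: Bystander: metal spray can, 60 mm diameter, 160 mm tall. Origin at its foot.
- rodcan: Bystander: round steel canister, 68 mm diameter, 100 mm tall, with rods up to 130 mm. Origin at its foot.
- magnet: Bystander: flat dark magnet block, about 85 x 45 x 18 mm. Origin at its foot.
- tape: Bystander: black tape measure, 50 x 60 x 32 mm. Origin at its foot.
- hammer: Bystander: hammer with a wooden handle lying on the bench, 260 mm long. Origin under its middle.
- disc: Bystander: grinding disc lying flat, 115 mm diameter, 6 mm thick. Origin at its centre.
- angle: Bystander: steel angle offcut, 120 x 40 x 40 mm. Origin at its foot.
- bar: The same flat bar; origin under its centre.
- key: The same long-handled T-key, steel, about 0.22 kg; origin at the blade's tip. Between blade and cross-bar it has a collar (40 mm diameter, 8 mm tall) and a round shank of 14 mm diameter.
- jig: The welding jig, fixed to the bench: base plate 190 (x) x 130 (y) x 20 mm; origin under its centre, 30 mm to -y of the nest, axes parallel to the nest's. The drive head turns on a fixed round pedestal.
Not all that is in view belongs to the job. Of the things that look like the bar, the largest one is meant.

How it is judged (in metres and radians):
On the way, in this order (a step that is already met when the one before it is completed fails the run):
1. the bar lies in the nest, let go, with the hold-down still open (x of bar_center in the frame of nest between -0.006 and 0.006 m and y of bar_center in the frame of nest between -0.006 and 0.006 m and z of bar_center in the frame of nest between 0.003 and 0.009 m and angle between the x axis of bar_center and the x axis of nest, either way round below 0.08 rad and value of joint clamp below 0.75 rad and contact force between the fingers and bar below 0.5 N), for 0.2 s.
2. the key's blade has dropped fully into the slot, hold-down still open (horizontal distance between key_collar and drive_mouth below 0.004 m and z of key_collar in the frame of drive_mouth below 0.004 m and angle between key_collar's own z axis and vertical below 0.1 rad and value of joint clamp below 0.75 rad), for 0.1 s.
3. the hold-down has been turned to its stop with the key still seated (horizontal distance between key_collar and drive_mouth below 0.004 m and z of key_collar in the frame of drive_mouth below 0.004 m and angle between key_collar's own z axis and vertical below 0.1 rad and value of joint clamp above 1.42 rad), for 0.1 s.
At the end, for the whole second after the job is handed in: Bar flat between the stops (within 6 mm in x and y, 3 mm in height, 0.08 rad of the nest); hold-down at 1.42 rad or more; T-key upright (0.12 rad) in a hole of the stand (8 mm), collar within 4 mm of the stand's top; bar and key at rest (x of bar_center in the frame of nest between -0.006 and 0.006 m and y of bar_center in the frame of nest between -0.006 and 0.006 m and z of bar_center in the frame of nest between 0.003 and 0.009 m and angle between the x axis of bar_center and the x axis of nest, either way round below 0.08 rad and value of joint clamp above 1.42 rad and ((horizontal distance between key_collar and hole_a below 0.008 m and z of key_collar in the frame of hole_a between -0.004 and 0.004 m) or (horizontal distance between key_collar and hole_b below 0.008 m and z of key_collar in the frame of hole_b between -0.004 and 0.004 m)) and angle between key_collar's own z axis and vertical below 0.12 rad and linear speed of each of bar, key below 0.02 m/s); the robot touches nothing.
It fails at once if the hold-down was part-way round without the key fully seated in it (value of joint clamp between 0.75 and 1.4 rad and not (horizontal distance between key_collar and drive_mouth below 0.004 m and z of key_collar in the frame of drive_mouth below 0.004 m and angle between key_collar's own z axis and vertical below 0.1 rad)).
It fails at once if the gripper or arm itself pushed the hold-down (contact force between any of the fingers, the arm and clamp above 2 N).
It fails at once if one of the other things on the bench was moved more than 30 mm (distance of any of shortkey_handle, spray, rodcan, magnet, tape, hammer, disc, angle from where it was at the start of the episode above 0.03 m).
It also fails if it takes over 72 s, if anything falls off the work surface, if the arm or the gripper's body presses on something with over 40 N, if the wrist force passes 120 N, or if a joint passes its speed limit or range.

## Robot

A 6-joint arm with a two-finger parallel gripper is mounted at the origin on the work surface. World frame = base frame: x ahead of the robot, y to its left, z up, the work surface at z = 0. Lengths are in mm, angles in rad, forces in N, time in s.
With the tool pointing down it reaches from about 350 to 775 mm from the base axis. Payload 7.3 kg.
Tool frame: the origin (TCP) lies at the very end of the fingers, on their centre line; the grasp point (between the pads) lies 19 mm behind it; x points along the fingers, z is the direction in which the jaws open and shut, and the axes are right-handed (so a half turn about x gives the same grasp; the last joint's range is limited). The gripper opens to 92 mm and grips with 3 to 60 N. Pads are 19 mm wide; open, the fingers measure 130 mm over their backs; the gripper's body (75 mm by 190 mm) begins 47 mm behind the grasp point.
Start: joints at [-1.268, 0.342, 1.524, -0, 1.275, -0.146], TCP at [227.814, -473.02, 204.941] pointing down, gripper open.
Joint ranges: [-2.53, 2.53], [-0.77, 2.02], [0.04, 2.7], [-1, 4.14], [0.28, 2.66], [-3.11, 3.11]. Speed limits (rad/s): [2.57, 2.57, 3.14, 3.14, 3.14, 3.14].

## Interface

Orientations are given as [roll, pitch, yaw] about the fixed x, y, z axes, in that order (R = Rz(yaw) Ry(pitch) Rx(roll)).
In Python, from plant import * gives the robot as it stands.
- The arm moves only by the shell command python3 -m creep 'ROWS'. ROWS is JSON, a list of rows, each an object of numbers: "tx", "ty", "tz": the shift along the tool's x, y, z in cm; "wx", "wy", "wz": the turn, a rotation vector about the tool's x, y, z in rad; "gripper": the closure, from -1 (fully open) to 1 (shut). A call has 1 to 8 rows; each row is the pose to reach, as a shift and turn from the pose commanded when the call began, along the tool's axes at that moment; what a row does not reach only later rows make up. A row lasts 1/12 s, in which the tool goes at most 41.7 mm and 7.16 degrees, less where a joint would pass 70% of its speed; a pose out of reach is approached as far as the arm can. A call with a gripper value outside its range is refused whole. The fingers move at their own pace and stop on an object; the grip force is fixed at half the most. Time passes only in rows, so rows that repeat a pose let the fingers close. It gives the time, the measured TCP pose, the force and the opening at its end, in the units of the state.
- get_obs(): the state, without advancing time (a new reading comes with each control period).
- capture(name): name is "scene" or "top" or "wrist"; returns a dict with "frame" (480x640x3 uint8, red, green, blue), "z_map" (480x640 float32, mm along the optical axis (not along the pixel's ray), 0 where there is no reading), "vertical_fov" (degrees; the focal length in pixels is half the picture's height over the tangent of half this angle, whatever the lens; pixels are square), "cx", "cy" (the principal point, pixels), "xyz" and "rotation" of the camera in the world. Camera axes: x right, y down, z forward; pixel columns grow to the right and rows downward; lengths in mm; the calibration is good to about 2 mm. A picture is of the moment at which its call begins.
- close_job(): hands the job in, once; it reports no verdict.
The state is a dict: "time": time; "joint_positions": joint angles; "dq": joint speeds; "tau": joint torques, N m; "tool_pos": TCP position; "tcp_rot": TCP orientation; "contact_force": force on the tool from outside, world axes, zero at the start; "moment": the same for the moment, N m; "grip_width": finger opening in mm.
Only numpy, scipy, OpenCV 4.12 (cv2) and the standard library are available. Lean on these libraries where they do the work, as an engineer would, in place of code of your own. Each camera call takes 0.05 s, during which the arm holds its last target.

## Working session

There is one attempt and no reset: what is moved stays moved. The work goes in short steps, Python scripts to look and compute and a shell command to move; the robot and the scene stay as the last step left them, time stands still between calls to the robot, and variables do not carry over. Pictures are saved under pics/ and viewed, and the job is handed in when it is done.

```bash
ls -la; mkdir -p pics
cat > h.py <<'E'
from plant import *
import numpy as np, cv2
from scipy.spatial.transform import Rotation as Ro
def cam(c):
    H,W=c["frame"].shape[:2]; f=H/2/np.tan(np.radians(c["vertical_fov"])/2)
    return f,c["cx"],c["cy"],np.array(c["xyz"]),np.array(c["rotation"])
def Rm(r):
    r=np.array(r); 
    return r if r.shape==(3,3) else Ro.from_euler('xyz',r).as_matrix()
def px2w(c,u,v,z=None,plane=None):
    f,cx,cy,p,R=cam(c); R=Rm(R)
    d=R@np.array([(u-cx)/f,(v-cy)/f,1.])
    if plane is not None: return p+d*(plane-p[2])/d[2]
    if z is None: z=c["z_map"][int(round(v)),int(round(u))]
    return p+d*z
def w2px(c,w):
    f,cx,cy,p,R=cam(c); R=Rm(R); q=R.T@(np.array(w)-p)
    return f*q[0]/q[2]+cx, f*q[1]/q[2]+cy
def cloud(c):
    f,cx,cy,p,R=cam(c); R=Rm(R); H,W=c["z_map"].shape
    u,v=np.meshgrid(np.arange(W),np.arange(H)); z=c["z_map"]
    P=np.stack([(u-cx)/f*z,(v-cy)/f*z,z],-1)@R.T+p
    P[z==0]=np.nan
    return P
def save(c,n): cv2.imwrite(f'pics/{n}.png',c["frame"][:,:,::-1])
def crop(c,n,u0,u1,v0,v1,k):
    im=c["frame"][v0:v1,u0:u1,::-1]; cv2.imwrite(f'pics/{n}.png',cv2.resize(im,None,fx=k,fy=k,interpolation=cv2.INTER_CUBIC))
import pickle
def dump(c,n): pickle.dump(c,open(f'pics/{n}.pkl','wb'))
def load(n): return pickle.load(open(f'pics/{n}.pkl','rb'))
E
python3 - <<'E'
from h import *
o=get_obs(); print(o)
for n in ["scene","top"]:
    c=capture(n); save(c,n+"0"); dump(c,n+"0"); print(n,c["xyz"],c["rotation"],c["vertical_fov"],c["cx"],c["cy"])
E
```

```text
total 12
drwxr-xr-x  3 agent agent 4096 Dec  7 03:34 .
drwxr-xr-x 23 root  root  4096 Dec  7 03:34 ..
drwxr-xr-x  2 agent agent 4096 Dec  7 03:34 pics
{'time': 0.0, 'joint_positions': array([-1.26799701e+00,  3.42685436e-01,  1.52500030e+00,  9.41493249e-06,
        1.27538803e+00, -1.46008542e-01]), 'dq': array([-1.49530114e-03,  6.17279365e-05, -5.27621824e-04, -6.63154563e-04,
        1.66950803e-03,  6.51278194e-04]), 'tau': array([-7.55896945e-04, -4.31244206e+01, -2.44226092e+01,  7.15351151e-02,
        5.58750762e-02, -1.20217610e-04]), 'tool_pos': array([ 227.68297804, -472.58464059,  204.27016784]), 'tcp_rot': array([2.98950563, 1.56931518, 1.86751442]), 'contact_force': array([-0.86519684,  0.54893931,  0.5056532 ]), 'moment': array([-0.02472624,  0.00399727,  0.03304566]), 'grip_width': 91.75065991978866}
scene [1080.59038304 -482.31130459 1146.71887647] [-2.54100600e+00  6.34326769e-04  8.66338547e-01] 45.03452011339826 322.7801503569841 243.2465508596456
top [ 450.67965843   15.69947488 1478.51440523] [-3.07444121e+00 -2.73810353e-03 -1.59293779e+00] 48.84217658001024 327.0003261555555 245.33771942741976
```

View pics/top0.png

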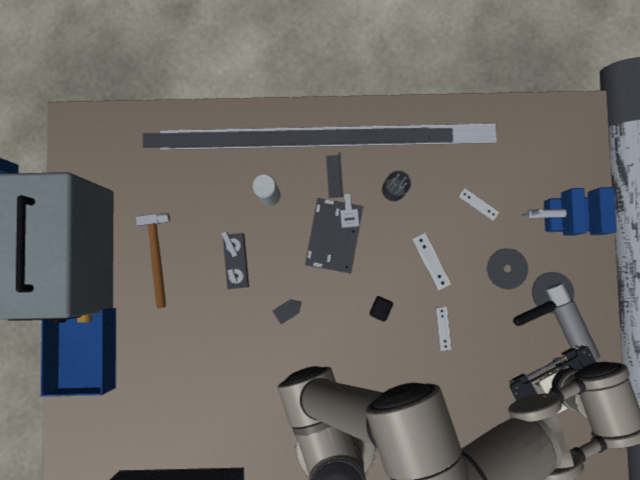

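View pics/scene0.png

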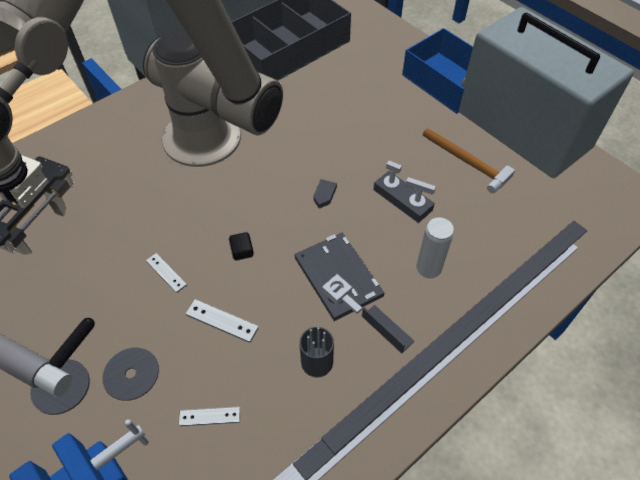

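The top view shows the bar at about (432,262), the jig at (333,235) with the drive head at (349,216), and the key stand at (235,260). The long key is in its upper hole. Next I'll enlarge these.

Run:
```python
from h import *
c=load("top0")
crop(c,"t_jig",295,375,180,280,7)
crop(c,"t_bar",400,470,225,300,8)
crop(c,"t_std",205,265,220,300,7)
for n,(u,v) in dict(bar=(432,262),jig=(325,240),head=(349,218),stand=(237,262),rod=(397,185),spray=(265,186),angle=(335,170),tape=(381,308),magnet=(287,311)).items(): print(n,px2w(c,u,v).round(1))
```

```text
bar [ 496.4 -280.8   12.4]
jig [563.5  14.7  20.9]
head [622.1 -52.7  30.3]
stand [507.5 256.3  34.5]
rod [ 714.7 -190.7   10.1]
spray [691.8 162.6 163.1]
angle [762.6 -17.9   3. ]
tape [ 373.5 -134.    28.3]
magnet [370.5 123.4  16.8]
```

View pics/t_jig.png

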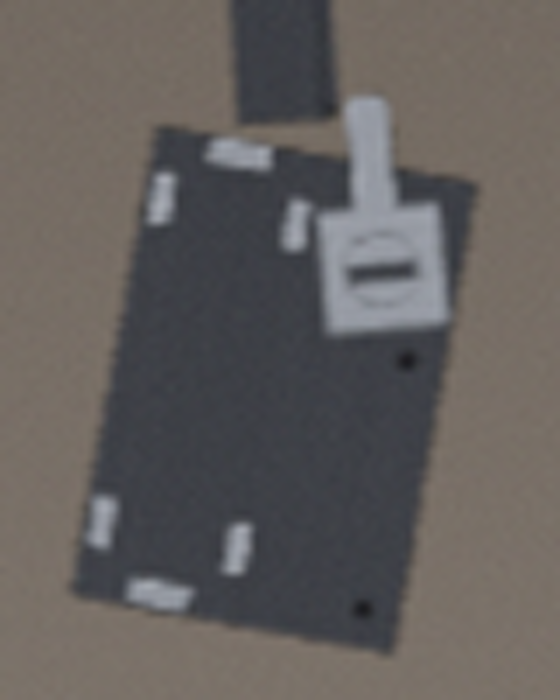

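View pics/t_bar.png

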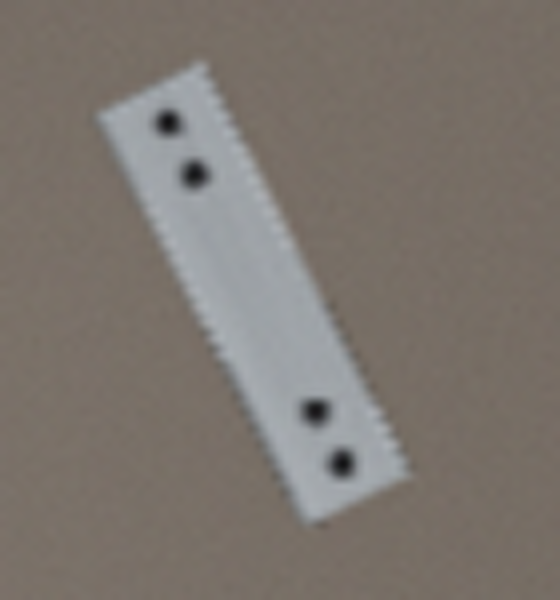

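View pics/t_std.png

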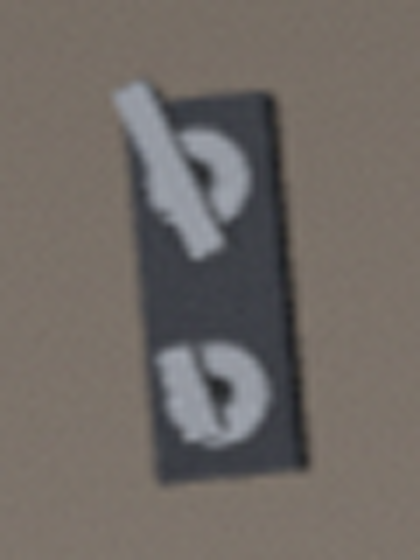

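```bash
cat >> h.py <<'E'
def rect(pts):
    # pts: 4 corners going round, first edge =width side; returns centre, yaw of long axis
    p=np.array(pts); return p
E
python3 - <<'E'
from h import *
c=load("top0")
def pts(l,u0,v0,k,z): return np.array([px2w(c,(a+.5)/k-.5+u0,(b+.5)/k-.5+v0,plane=z)[:2] for a,b in l])
j=pts([(158,128),(477,186),(393,653),(75,595)],295,180,7,20)
print("jig",j.round(1),j.mean(0),[np.linalg.norm(j[i]-j[i-1]).round(1) for i in range(4)])
d=(j[0]-j[3])+(j[1]-j[2]); print("yaw",np.arctan2(d[1],d[0]))
# stops -> nest (top z=28)
s=pts([(240,154),(160,594)],295,180,7,28); print("end stops",s,s.mean(0),np.linalg.norm(s[0]-s[1]))
s=pts([(163,198),(296,226),(238,548),(103,522)],295,180,7,28); print("side stops",s,s.mean(0))
h=pts([(318,213),(440,205),(448,322),(326,334)],295,180,7,59); print("head",h.mean(0),h.round(1))
sl=pts([(348,274),(416,268)],295,180,7,35+0); print("slot",sl.mean(0),np.arctan2(*(sl[0]-sl[1])[::-1]))
f=pts([(346,100),(388,100)],295,180,7,47); print("fing",f.mean(0)); dd=f.mean(0)-h.mean(0); print(np.linalg.norm(dd),np.arctan2(dd[1],dd[0]))
b=pts([(98,115),(205,63),(410,475),(307,523)],400,225,8,12); print("bar",b.mean(0),b.round(1),[np.linalg.norm(b[i]-b[i-1]).round(1) for i in range(4)])
d=(b[0]-b[3])+(b[1]-b[2]); print("yaw",np.arctan2(d[1],d[0]))
s=pts([(127,97),(270,92),(307,467),(158,482)],205,220,7,30); print("stand",s.mean(0),s.round(1));d=(s[0]-s[3])+(s[1]-s[2]); print("yaw",np.arctan2(d[1],d[0]))
k=pts([(120,92),(150,80),(222,242),(198,258)],205,220,7,124);print("key",k.mean(0),[np.linalg.norm(k[i]-k[i-1]).round(1) for i in range(4)]);d=(k[0]-k[3])+(k[1]-k[2]); print("yaw",np.arctan2(d[1],d[0]))
P=cloud(c)
for n,(u0,u1,v0,v1,z) in dict(key=(220,245,228,260,100),short=(222,245,262,285,90)).items():
    q=P[v0:v1,u0:u1].reshape(-1,3); q=q[q[:,2]>z]; print(n,len(q),q.mean(0) if len(q) else 0)
print(c["rotation"])
o=get_obs(); R=Rm(o["tcp_rot"]); print(R.round(3))
E
```

```text
jig [[681.6  34. ]
 [655.7 -92.1]
 [471.2 -54.1]
 [496.8  70.6]] [576.32803225 -10.41274406] [np.float64(188.4), np.float64(128.8), np.float64(188.3), np.float64(127.3)]
yaw -0.1993162139351881
end stops [[669.30378649   1.74830755]
 [496.2108543   36.98695652]] [582.7573204   19.36763204] 176.64349847145292
side stops [[652.46112334  32.53215077]
 [640.1939483  -19.70517553]
 [513.57503821   6.01847779]
 [524.94967849  58.7590227 ]] [582.79494708  19.40111893]
head [618.93314226 -52.13342569] [[641.  -27.6]
 [643.1 -74.8]
 [597.6 -76.7]
 [594.  -29.5]]
slot [620.77439227 -52.86213079] 1.6374534854454506
fing [686.60388629 -48.11135384]
67.79016639238822 0.05936606371737245
bar [ 498.61353962 -279.33631475] [[ 561.9 -227. ]
 [ 579.2 -264.9]
 [ 434.6 -330.9]
 [ 418.8 -294.6]] [np.float64(158.2), np.float64(41.7), np.float64(159.0), np.float64(39.5)]
yaw 0.4349156540230078
stand [512.90744417 261.55934963] [[587.1 295.5]
 [587.8 239.4]
 [440.6 226.6]
 [436.1 284.8]]
yaw 0.07856422749739911
key [551.77226436 260.92098032] [np.float64(67.7), np.float64(11.8), np.float64(65.5), np.float64(10.5)]
yaw 0.4159128557958092
key 84 [552.45676723 264.95319908 102.3929719 ]
short 81 [469.61069058 258.07235091  99.29725734]
[-3.07444121e+00 -2.73810353e-03 -1.59293779e+00]
[[-0.     0.901  0.434]
 [ 0.001  0.434 -0.901]
 [-1.     0.    -0.001]]
```

```bash
cat >> h.py <<'E'
def toolR(yaw): # tool y along yaw, x down
    y=np.array([np.cos(yaw),np.sin(yaw),0]); x=np.array([0,0,-1.]); return np.stack([x,y,np.cross(x,y)],1)
def go(x,y,z,yaw):
    o=get_obs(); p=np.array(o["tool_pos"]); R=Rm(o["tcp_rot"])
    T=toolR(yaw); d=R.T@(np.array([x,y,z])-p)/10; w=Ro.from_matrix(R.T@T).as_rotvec()
    print("t=%.2f"%o["time"],"at",p.round(1),"yaw %.4f"%np.arctan2(R[1,1],R[0,1]),"tilt",np.degrees(np.arccos(-R[2,0])).round(2),"F",np.round(o["contact_force"],1),"M",np.round(o["moment"],2),"w",round(o["grip_width"],1))
    print("-> t(cm)",d.round(2),"w",w.round(4), "rows>=",max(np.linalg.norm(d)/4.17,np.degrees(np.linalg.norm(w))/7.16).round(1))
E
python3 - <<'E'
from h import *
c=load("top0");P=cloud(c)
for t in np.linspace(0,1,8):
    x,y=np.array([228,-473])*(1-t)+np.array([490,-280])*t
    m=(np.abs(P[:,:,0]-x)<70)&(np.abs(P[:,:,1]-y)<70); print(x.round(),y.round(),np.nanmax(P[:,:,2][m]).round() if m.any() else None)
go(480,-288,205,0.435)
E
```

```text
228.0 -473.0 595.0
265.0 -445.0 593.0
303.0 -418.0 624.0
340.0 -390.0 593.0
378.0 -363.0 20.0
415.0 -335.0 21.0
453.0 -308.0 21.0
490.0 -280.0 21.0
t=0.10 at [ 227.7 -472.6  204.3] yaw 0.4488 tilt 0.08 F [-0.4  0.3 -0.7] M [0.   0.04 0.01] w 91.9
-> t(cm) [-0.05 30.74 -5.68] w [ 0.0138 -0.0014 -0.0002] rows>= 7.5
```

```bash
python3 -m creep '[{"ty":30.7,"tz":-5.7,"wx":0.014,"gripper":-0.3},{"ty":30.7,"tz":-5.7,"wx":0.014,"gripper":-0.3},{"ty":30.7,"tz":-5.7,"wx":0.014,"gripper":-0.3},{"ty":30.7,"tz":-5.7,"wx":0.014,"gripper":-0.3},{"ty":30.7,"tz":-5.7,"wx":0.014,"gripper":-0.3},{"ty":30.7,"tz":-5.7,"wx":0.014,"gripper":-0.3},{"ty":30.7,"tz":-5.7,"wx":0.014,"gripper":-0.3},{"ty":30.7,"tz":-5.7,"wx":0.014,"gripper":-0.3}]'; python3 -m creep '[{"gripper":-0.3},{"gripper":-0.3},{"gripper":-0.3}]'
python3 - <<'E'
from h import *
c=capture("wrist"); save(c,"w1"); dump(c,"w1"); print(c["xyz"],c["rotation"])
go(498.6,-279.3,3,0.435)
E
```

```text
[ 288.78735253 -443.57553503  384.56762115] [ 2.88651027e+00  9.70183462e-04 -1.12317547e+00]
t=0.15 at [ 227.7 -472.7  204.4] yaw 0.4488 tilt 0.06 F [ 0.1  0.4 -0.1] M [ 0.03 -0.02 -0.02] w 91.9
-> t(cm) [20.15 32.79 -5.65] w [ 0.0138 -0.0011 -0.0002] rows>= 9.3validation failed for argument at $[0]...
validation failed for argument at $[0]...
```

View pics/w1.png

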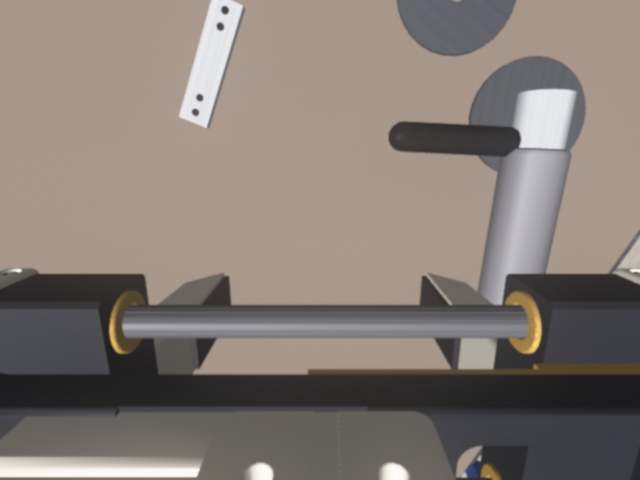

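The row was refused, and the arm hasn't moved. I'll give every field.

```bash
python3 -m creep '[{"tx":0,"ty":30.7,"tz":-5.7,"wx":0.014,"wy":0,"wz":0,"gripper":-0.3},{"tx":0,"ty":30.7,"tz":-5.7,"wx":0.014,"wy":0,"wz":0,"gripper":-0.3},{"tx":0,"ty":30.7,"tz":-5.7,"wx":0.014,"wy":0,"wz":0,"gripper":-0.3},{"tx":0,"ty":30.7,"tz":-5.7,"wx":0.014,"wy":0,"wz":0,"gripper":-0.3},{"tx":0,"ty":30.7,"tz":-5.7,"wx":0.014,"wy":0,"wz":0,"gripper":-0.3},{"tx":0,"ty":30.7,"tz":-5.7,"wx":0.014,"wy":0,"wz":0,"gripper":-0.3},{"tx":0,"ty":30.7,"tz":-5.7,"wx":0.014,"wy":0,"wz":0,"gripper":-0.3},{"tx":0,"ty":30.7,"tz":-5.7,"wx":0.014,"wy":0,"wz":0,"gripper":-0.3}]'
```

```text
time: 0.82
tool_pos: [482.6, -285.2, 204.6]
tcp_rot: [2.066, 1.569, 0.933]
contact_force: [-0.8, -0.5, 0.0]
grip_width: 59.9
```

Run:
```python
from h import *
c=capture("wrist"); save(c,"w2"); dump(c,"w2"); print(c["xyz"],c["rotation"])
go(498.6,-279.3,3,0.435)
for p in [(561.9,-227),(579.2,-264.9),(434.6,-330.9),(418.8,-294.6)]: print(np.round(w2px(c,(*p,12)),1))
```

```text
[ 543.83853096 -256.76484073  384.95150548] [ 2.88750662e+00  3.05182800e-04 -1.13436675e+00]
t=0.87 at [ 484.1 -284.   204.5] yaw 0.4393 tilt 0.14 F [ 0.4  1.9 -0.9] M [0.07 0.03 0.03] w 60.0
-> t(cm) [20.15  1.47  0.22] w [ 0.0043 -0.001  -0.0023] rows>= 4.8
[305.9 120.2]
[347.3 120.6]
[343.8 270.1]
[308.5 269.2]
```

View pics/w2.png

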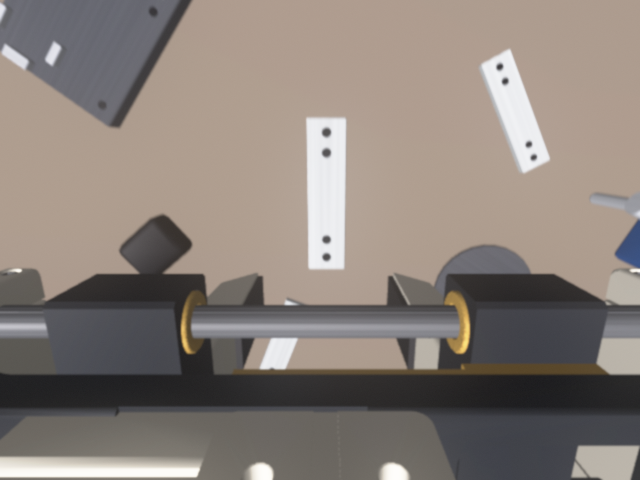

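Wrist view: the bar's corners are at (307,118), (346,118), (344,269) and (309,269), within 2 px of the prediction. Descending to grasp slightly to −x of its centre.

```bash
python3 - <<'E'
from h import *
go(491.5,-282.6,2.5,0.435)
E
python3 -m creep '[{"tx":10,"ty":0.7,"tz":0.2,"wx":0.004,"wy":0,"wz":-0.002,"gripper":-0.3},{"tx":10,"ty":0.7,"tz":0.2,"wx":0.004,"wy":0,"wz":-0.002,"gripper":-0.3},{"tx":10,"ty":0.7,"tz":0.2,"wx":0.004,"wy":0,"wz":-0.002,"gripper":-0.3},{"tx":13,"ty":0.7,"tz":0.2,"wx":0.004,"wy":0,"wz":-0.002,"gripper":-0.3},{"tx":16,"ty":0.7,"tz":0.2,"wx":0.004,"wy":0,"wz":-0.002,"gripper":-0.3},{"tx":18,"ty":0.7,"tz":0.2,"wx":0.004,"wy":0,"wz":-0.002,"gripper":-0.3},{"tx":18,"ty":0.7,"tz":0.2,"wx":0.004,"wy":0,"wz":-0.002,"gripper":-0.3}]'
python3 - <<'E'
from h import *
go(491.5,-282.6,2.5,0.435)
E
```

```text
t=0.87 at [ 484.1 -284.   204.5] yaw 0.4393 tilt 0.14 F [ 0.4  1.9 -0.9] M [0.07 0.03 0.03] w 60.0
-> t(cm) [20.2   0.69  0.21] w [ 0.0043 -0.001  -0.0023] rows>= 4.8
time: 1.45
tool_pos: [483.9, -285.5, 20.5]
tcp_rot: [-2.472, 1.561, 2.671]
contact_force: [-0.4, 1.6, -0.3]
grip_width: 59.5
t=1.45 at [ 483.9 -285.5   20.5] yaw 0.4307 tilt 0.57 F [-0.4  1.6 -0.3] M [0.04 0.07 0.02] w 59.5
-> t(cm) [1.79 0.82 0.07] w [-0.0044 -0.0079  0.0062] rows>= 0.5
```

```bash
python3 -m creep '[{"tx":0,"ty":0,"tz":0,"wx":0,"wy":0,"wz":0,"gripper":-0.3},{"tx":0,"ty":0,"tz":0,"wx":0,"wy":0,"wz":0,"gripper":-0.3},{"tx":0,"ty":0,"tz":0,"wx":0,"wy":0,"wz":0,"gripper":-0.3}]'
python3 - <<'E'
from h import *
go(491.5,-282.6,2.5,0.435)
E
```

```text
time: 1.7
tool_pos: [487.8, -288.2, 26.7]
tcp_rot: [-0.184, 1.568, -1.324]
contact_force: [0.1, 0.0, 0.8]
grip_width: 59.5
t=1.70 at [ 487.8 -288.2   26.7] yaw 0.4307 tilt 0.18 F [0.1 0.  0.8] M [-0.    0.02 -0.02] w 59.5
-> t(cm) [ 2.42  0.57 -0.37] w [-0.0043  0.003   0.0006] rows>= 0.6
```

```bash
python3 -m creep '[{"tx":1.2,"ty":0.57,"tz":-0.37,"wx":-0.004,"wy":0.003,"wz":0,"gripper":-0.3},{"tx":1.8,"ty":0.57,"tz":-0.37,"wx":-0.004,"wy":0.003,"wz":0,"gripper":-0.3},{"tx":2.2,"ty":0.57,"tz":-0.37,"wx":-0.004,"wy":0.003,"wz":0,"gripper":-0.3},{"tx":2.4,"ty":0.57,"tz":-0.37,"wx":-0.004,"wy":0.003,"wz":0,"gripper":-0.3},{"tx":2.4,"ty":0.57,"tz":-0.37,"wx":-0.004,"wy":0.003,"wz":0,"gripper":-0.3},{"tx":2.4,"ty":0.57,"tz":-0.37,"wx":-0.004,"wy":0.003,"wz":0,"gripper":-0.3},{"tx":2.4,"ty":0.57,"tz":-0.37,"wx":-0.004,"wy":0.003,"wz":0,"gripper":-0.3}]'
python3 - <<'E'
from h import *
go(491.5,-282.6,2.5,0.435)
E
```

```text
time: 2.28
tool_pos: [490.6, -281.8, 1.1]
tcp_rot: [-2.53, 1.568, 2.618]
contact_force: [0.5, 0.1, -0.3]
grip_width: 59.5
t=2.28 at [ 490.6 -281.8    1.1] yaw 0.4347 tilt 0.18 F [ 0.5  0.1 -0.3] M [ 0.06 -0.02  0.08] w 59.5
-> t(cm) [-0.14  0.05  0.11] w [-0.0003 -0.0026  0.0018] rows>= 0.0
```

Good. Close.

```bash
python3 -m creep '[{"tx":-0.1,"ty":0,"tz":0,"wx":0,"wy":0,"wz":0,"gripper":0.6},{"tx":-0.1,"ty":0,"tz":0,"wx":0,"wy":0,"wz":0,"gripper":0.6},{"tx":-0.1,"ty":0,"tz":0,"wx":0,"wy":0,"wz":0,"gripper":0.6},{"tx":-0.1,"ty":0,"tz":0,"wx":0,"wy":0,"wz":0,"gripper":0.6},{"tx":-0.1,"ty":0,"tz":0,"wx":0,"wy":0,"wz":0,"gripper":0.6}]'
python3 -m creep '[{"tx":-3,"ty":0,"tz":0,"wx":0,"wy":0,"wz":0,"gripper":0.6},{"tx":-6,"ty":0,"tz":0,"wx":0,"wy":0,"wz":0,"gripper":0.6},{"tx":-8,"ty":0,"tz":0,"wx":0,"wy":0,"wz":0,"gripper":0.6},{"tx":-8,"ty":0,"tz":0,"wx":0,"wy":0,"wz":0,"gripper":0.6},{"tx":-8,"ty":0,"tz":0,"wx":0,"wy":0,"wz":0,"gripper":0.6},{"tx":-8,"ty":0,"tz":0,"wx":0,"wy":0,"wz":0,"gripper":0.6},{"tx":-8,"ty":0,"tz":0,"wx":0,"wy":0,"wz":0,"gripper":0.6}]'
python3 - <<'E'
from h import *
c=capture("wrist"); save(c,"w3"); dump(c,"w3")
go(582.8,19.4,95,-0.199)
E
```

```text
time: 2.7
tool_pos: [490.5, -281.7, 2.0]
tcp_rot: [-2.54, 1.567, 2.607]
contact_force: [0.9, -0.7, 0.3]
grip_width: 30.8
time: 3.28
tool_pos: [489.9, -281.2, 80.6]
tcp_rot: [-2.59, 1.565, 2.557]
contact_force: [0.1, 0.5, -0.6]
grip_width: 18.6
t=3.33 at [ 490.  -281.2   80.6] yaw 0.4348 tilt 0.35 F [ 1.4 -0.   0.7] M [-0.01 -0.02 -0.04] w 18.4
-> t(cm) [ -1.39  21.08 -23.37] w [ 0.6338 -0.004   0.0047] rows>= 7.6
```

View pics/w3.png

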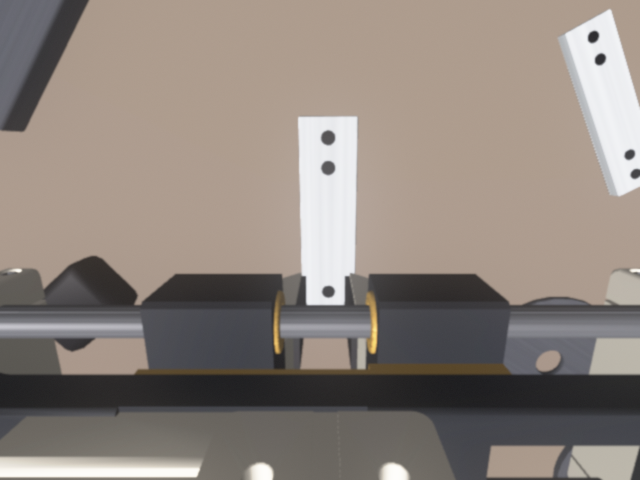

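Run:
```python
from h import *
for n in ["w2","w3"]:
    c=load(n); print(n,cam(c)[0],c["xyz"],Rm(c["rotation"])[:,2].round(3),c["cx"],c["cy"])
c=load("w3")
for p in [(299,118),(357,118),(353,270),(328,137),(328,168),(328,292)]: print(p,px2w(c,*p,plane=12).round(1),px2w(c,*p).round(1))
print("tcp px",w2px(c,get_obs()["tool_pos"]))
```

```text
w2 351.4036355054947 [ 543.83853096 -256.76484073  384.95150548] [-0.228 -0.106 -0.968] 324.9949205786449 241.1731132453251
w3 351.4036355054947 [ 552.29221298 -253.3778178   260.63159776] [-0.234 -0.103 -0.967] 324.9949205786449 241.1731132453251
(299, 118) [ 562.3 -228.3   12. ] [ 562.2 -228.5   14.1]
(357, 118) [ 578.6 -263.5   12. ] [ 578.6 -263.5   11.7]
(353, 270) [ 480.7 -308.3   12. ] [ 481.  -308.1   12.8]
(328, 137) [ 559.4 -251.    12. ] [ 559.3 -251.1   13.2]
(328, 168) [ 540.7 -259.7   12. ] [ 540.7 -259.7   11.9]
(328, 292) [ 456.8 -298.8   12. ] [ 456.9 -298.8   12.2]
tcp px (np.float64(324.960627754262), np.float64(277.7819833274106))
```

The gripper closed to 18 mm and the bar didn't move, so I missed it. Checking where the fingers really are.

Run:
```python
from h import *
c=capture("scene"); save(c,"s2"); dump(c,"s2"); crop(c,"s2c",100,350,180,400,3)
o=get_obs();print("tcp px scene",w2px(c,o["tool_pos"]), "bar",w2px(c,(498.6,-279.3,12)))
c=load("w3"); crop(c,"w3c",240,420,230,380,4)
```

```text
tcp px scene (np.float64(213.18032768965205), np.float64(302.6667762404949)) bar (np.float64(221.10361941081447), np.float64(319.9141069841519))
```

View pics/s2c.png

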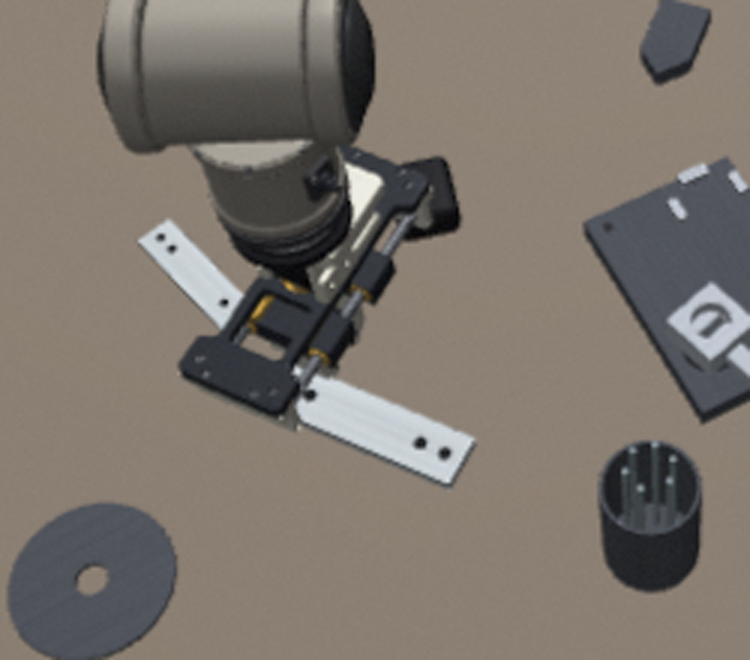

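View pics/w3c.png

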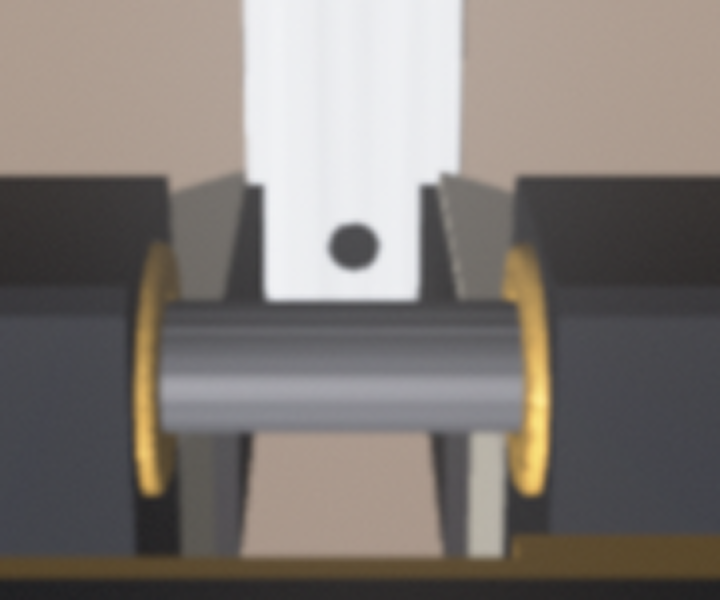

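Run:
```python
from h import *
c=load("w3"); P=cloud(c)
for v in range(268,304,3): print(v,[tuple(P[v,u].round(0).astype(int)) if np.isfinite(P[v,u,0]) else None for u in (290,297,301,304,328,346,350,356)])
c=load("s2"); P=cloud(c); m=(P[:,:,2]>40)&(P[:,:,2]<140)&(abs(P[:,:,0]-490)<130)&(abs(P[:,:,1]+281)<130)
v,u=np.where(m); q=P[m]; i=np.argsort(q[:,2])[:15]
for k in i: print(u[k],v[k],q[k].round(0))
```

```text
268 [(np.int64(458), np.int64(-265), np.int64(0)), (np.int64(461), np.int64(-270), np.int64(1)), (np.int64(466), np.int64(-272), np.int64(12)), (np.int64(467), np.int64(-274), np.int64(14)), (np.int64(474), np.int64(-291), np.int64(11)), (np.int64(480), np.int64(-303), np.int64(12)), (np.int64(481), np.int64(-306), np.int64(12)), (np.int64(480), np.int64(-312), np.int64(2))]
271 [(np.int64(456), np.int64(-266), np.int64(1)), (np.int64(458), np.int64(-271), np.int64(1)), (np.int64(463), np.int64(-273), np.int64(11)), (np.int64(465), np.int64(-275), np.int64(12)), (np.int64(472), np.int64(-292), np.int64(12)), (np.int64(478), np.int64(-304), np.int64(12)), (np.int64(479), np.int64(-306), np.int64(13)), (np.int64(477), np.int64(-314), np.int64(-1))]
274 [(np.int64(453), np.int64(-267), np.int64(0)), (np.int64(495), np.int64(-265), np.int64(105)), (np.int64(461), np.int64(-274), np.int64(12)), (np.int64(462), np.int64(-276), np.int64(12)), (np.int64(470), np.int64(-293), np.int64(12)), (np.int64(476), np.int64(-305), np.int64(14)), (np.int64(505), np.int64(-288), np.int64(103)), (np.int6
[... 3249 characters left out ...]
t64(495), np.int64(-269), np.int64(132)), (np.int64(488), np.int64(-272), np.int64(115)), (np.int64(450), np.int64(-302), np.int64(12)), (np.int64(499), np.int64(-287), np.int64(123)), (np.int64(503), np.int64(-286), np.int64(132)), (np.int64(505), np.int64(-288), np.int64(134))]
212 304 [ 504. -289.  104.]
218 294 [ 494. -267.  106.]
217 295 [ 494. -270.  106.]
219 293 [ 494. -264.  107.]
212 302 [ 502. -287.  107.]
217 293 [ 491. -268.  108.]
219 291 [ 491. -262.  108.]
217 294 [ 494. -269.  109.]
212 303 [ 505. -289.  109.]
211 304 [ 506. -292.  110.]
218 293 [ 494. -267.  111.]
210 305 [ 507. -295.  111.]
219 292 [ 494. -264.  111.]
218 292 [ 493. -266.  112.]
212 301 [ 503. -287.  113.]
```

Run:
```python
from h import *
for n,tcp in (("w1",(227.7,-472.7,204.4)),("w2",(484,-284,204.5)),("w3",(490,-281.2,80.6))):
    c=load(n); P=cloud(c)
    m=np.zeros(P.shape[:2],bool); m[255:310,190:470]=1
    m&=(P[:,:,2]>tcp[2]-20)&(P[:,:,2]<tcp[2]+60)
    v,u=np.where(m); q=P[m]-np.array(tcp); i=np.argsort(q[:,2])[:400:40]
    print(n,w2px(c,tcp)); 
    for k in i: print(u[k],v[k],q[k].round(0), "along tool-y",np.round(q[k]@np.array([.9,.43,0])))
```

```text
w1 (np.float64(324.9764709262103), np.float64(277.9339234894672))
421 277 [ 28. -38.  21.] along tool-y 8.0
422 276 [ 29. -37.  23.] along tool-y 10.0
229 296 [-20.  41.  24.] along tool-y -0.0
222 278 [-13.  48.  24.] along tool-y 9.0
426 278 [ 29. -39.  25.] along tool-y 9.0
437 276 [ 32. -42.  26.] along tool-y 11.0
427 279 [ 29. -39.  26.] along tool-y 10.0
222 280 [-12.  47.  27.] along tool-y 9.0
424 284 [ 27. -38.  28.] along tool-y 7.0
215 277 [-12.  50.  28.] along tool-y 11.0
w2 (np.float64(323.9716010405915), np.float64(274.75957605407075))
257 274 [-6. 32. 21.] along tool-y 8.0
260 277 [-6. 31. 23.] along tool-y 8.0
262 286 [-9. 28. 25.] along tool-y 4.0
388 278 [ 20. -24.  25.] along tool-y 7.0
261 288 [-10.  28.  26.] along tool-y 3.0
261 298 [-14.  26.  27.] along tool-y -2.0
396 277 [ 22. -26.  28.] along tool-y 9.0
245 277 [-7. 37. 28.] along tool-y 10.0
241 278 [-8. 38. 29.] along tool-y 9.0
254 281 [-6. 32. 30.] along tool-y 8.0
w3 (np.float64(324.8858680698767), np.float64(277.75675397266366))
304 276 [ 4. 13. 21.] along tool-y 9.0
296 274 [ 4. 17. 24.] along tool-y 11.0
305 286 [ 1. 11. 26.] along tool-y 6.0
299 277 [ 4. 15. 26.] along tool-y 10.0
347 279 [13. -5. 27.] along tool-y 10.0
358 278 [16. -9. 28.] along tool-y 10.0
283 278 [ 2. 22. 29.] along tool-y 11.0
292 279 [ 4. 18. 31.] along tool-y 11.0
300 283 [ 4. 14. 32.] along tool-y 10.0
346 284 [13. -5. 33.] along tool-y 9.0
```

Both cameras put the real fingertips 21–23 mm above the reported TCP, so the fingers closed above the bar. I'll check how low the gripper body hangs, then go lower and watch the force.

```bash
python3 - <<'E'
from h import *
c=load("w3");P=cloud(c)
for u,v in [(180,278),(220,278),(270,278),(220,300),(420,280),(480,280),(30,275),(20,300),(625,275)]: print((u,v),P[v,u].round(0))
c=load("s2");P=cloud(c)
for u,v in [(198,321),(170,303),(190,320),(225,270),(240,240),(212,280),(222,268),(197,322)]: print("s",(u,v),P[v,u].round(0))
E
python3 -m creep '[{"tx":4,"ty":0.1,"tz":0.1,"wx":0,"wy":-0.004,"wz":0.004,"gripper":-0.3},{"tx":6,"ty":0.1,"tz":0.1,"wx":0,"wy":-0.004,"wz":0.004,"gripper":-0.3},{"tx":7.4,"ty":0.1,"tz":0.1,"wx":0,"wy":-0.004,"wz":0.004,"gripper":-0.3},{"tx":7.4,"ty":0.1,"tz":0.1,"wx":0,"wy":-0.004,"wz":0.004,"gripper":-0.3},{"tx":7.4,"ty":0.1,"tz":0.1,"wx":0,"wy":-0.004,"wz":0.004,"gripper":-0.3},{"tx":7.4,"ty":0.1,"tz":0.1,"wx":0,"wy":-0.004,"wz":0.004,"gripper":-0.3}]'
python3 - <<'E'
from h import *
go(491.5,-282.6,-18,0.435)
E
```

```text
(180, 278) [ 508. -233.  177.]
(220, 278) [ 512. -242.  178.]
(270, 278) [ 517. -254.  177.]
(220, 300) [ 514. -246.  191.]
(420, 280) [ 533. -288.  178.]
(480, 280) [ 540. -301.  178.]
(30, 275) [ 490. -196.  173.]
(20, 300) [ 485. -198.  178.]
(625, 275) [ 556. -337.  174.]
s (198, 321) [ 558. -343.  178.]
s (170, 303) [ 511. -366.  210.]
s (190, 320) [ 543. -352.  172.]
s (225, 270) [ 508. -245.  194.]
s (240, 240) [ 479. -186.  209.]
s (212, 280) [ 517. -279.  205.]
s (222, 268) [ 500. -246.  193.]
s (197, 322) [ 560. -346.  181.]
time: 3.88
tool_pos: [492.3, -282.5, 8.5]
tcp_rot: [0.917, 1.568, -0.219]
contact_force: [-0.6, 0.2, -0.5]
grip_width: 54.1
t=3.88 at [ 492.3 -282.5    8.5] yaw 0.4347 tilt 0.17 F [-0.6  0.2 -0.5] M [-0.01 -0.02  0.04] w 54.1
-> t(cm) [ 2.65 -0.08 -0.02] w [-0.0003  0.0019 -0.0024] rows>= 0.6
```

```bash
python3 -m creep '[{"tx":1,"ty":-0.1,"tz":0,"wx":0,"wy":0.002,"wz":-0.002,"gripper":-0.3},{"tx":1.6,"ty":-0.1,"tz":0,"wx":0,"wy":0.002,"wz":-0.002,"gripper":-0.3},{"tx":2.1,"ty":-0.1,"tz":0,"wx":0,"wy":0.002,"wz":-0.002,"gripper":-0.3},{"tx":2.4,"ty":-0.1,"tz":0,"wx":0,"wy":0.002,"wz":-0.002,"gripper":-0.3},{"tx":2.7,"ty":-0.1,"tz":0,"wx":0,"wy":0.002,"wz":-0.002,"gripper":-0.3},{"tx":2.7,"ty":-0.1,"tz":0,"wx":0,"wy":0.002,"wz":-0.002,"gripper":-0.3},{"tx":2.7,"ty":-0.1,"tz":0,"wx":0,"wy":0.002,"wz":-0.002,"gripper":-0.3}]'
python3 - <<'E'
from h import *
go(491.5,-282.6,-18,0.435)
c=capture("scene"); crop(c,"s3c",150,300,230,380,4); P=cloud(c); dump(c,"s3")
m=(P[:,:,2]>-5)&(P[:,:,2]<60)&(abs(P[:,:,0]-490)<60)&(abs(P[:,:,1]+281)<60)
E
```

```text
time: 4.47
tool_pos: [490.9, -282.5, -19.2]
tcp_rot: [-3.047, 1.57, 2.1]
contact_force: [-0.8, -0.1, -0.3]
grip_width: 59.6
t=4.47 at [ 490.9 -282.5  -19.2] yaw 0.4348 tilt 0.07 F [-0.8 -0.1 -0.3] M [0.05 0.02 0.01] w 59.6
-> t(cm) [-0.12  0.05  0.03] w [-0.0002 -0.0012  0.0001] rows>= 0.0
```

View pics/s3c.png

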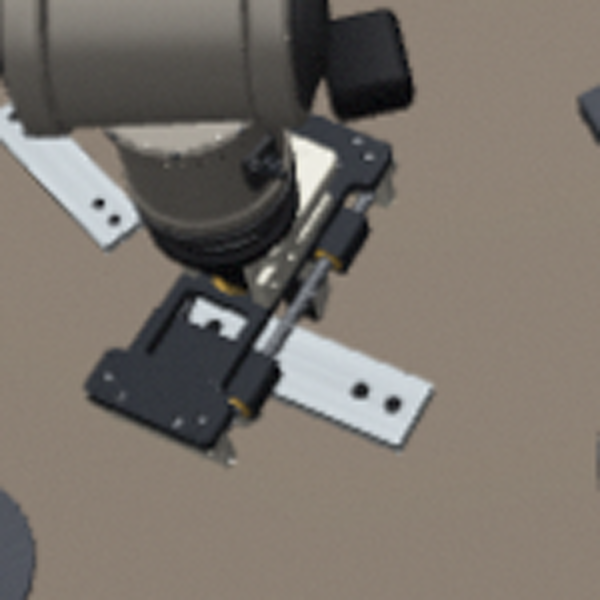

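The fingers are at reported z −19 without contact, so the offset is real. They straddle the bar; closing.

```bash
python3 -m creep '[{"tx":0,"ty":0,"tz":0,"wx":0,"wy":0,"wz":0,"gripper":0.4},{"tx":0,"ty":0,"tz":0,"wx":0,"wy":0,"wz":0,"gripper":0.4},{"tx":0,"ty":0,"tz":0,"wx":0,"wy":0,"wz":0,"gripper":0.4},{"tx":0,"ty":0,"tz":0,"wx":0,"wy":0,"wz":0,"gripper":0.4},{"tx":0,"ty":0,"tz":0,"wx":0,"wy":0,"wz":0,"gripper":0.4},{"tx":0,"ty":0,"tz":0,"wx":0,"wy":0,"wz":0,"gripper":0.4}]'
```

```text
time: 5.02
tool_pos: [491.1, -282.6, -18.9]
tcp_rot: [2.899, 1.57, 1.763]
contact_force: [0.1, -0.5, 1.1]
grip_width: 39.2
```

```bash
python3 -m creep '[{"tx":-2,"ty":0,"tz":0,"wx":0,"wy":0,"wz":0,"gripper":0.4},{"tx":-5,"ty":0,"tz":0,"wx":0,"wy":0,"wz":0,"gripper":0.4},{"tx":-8,"ty":0,"tz":0,"wx":0,"wy":0,"wz":0,"gripper":0.4},{"tx":-10,"ty":0,"tz":0,"wx":0,"wy":0,"wz":0,"gripper":0.4},{"tx":-10,"ty":0,"tz":0,"wx":0,"wy":0,"wz":0,"gripper":0.4},{"tx":-10,"ty":0,"tz":0,"wx":0,"wy":0,"wz":0,"gripper":0.4},{"tx":-10,"ty":0,"tz":0,"wx":0,"wy":0,"wz":0,"gripper":0.4}]'
python3 - <<'E'
from h import *
c=capture("wrist"); save(c,"w4"); dump(c,"w4")
go(575,20.4,80,-0.199)
E
```

```text
time: 5.6
tool_pos: [489.8, -281.8, 79.0]
tcp_rot: [-2.75, 1.566, 2.397]
contact_force: [-0.6, 0.4, -3.8]
grip_width: 39.6
t=5.65 at [ 489.7 -281.7   78.6] yaw 0.4348 tilt 0.3 F [ 0.3  0.9 -4.7] M [ 0.01  0.02 -0.03] w 39.5
-> t(cm) [ -0.07  20.46 -23.8 ] w [ 0.6338 -0.004   0.0035] rows>= 7.5
```

View pics/w4.png

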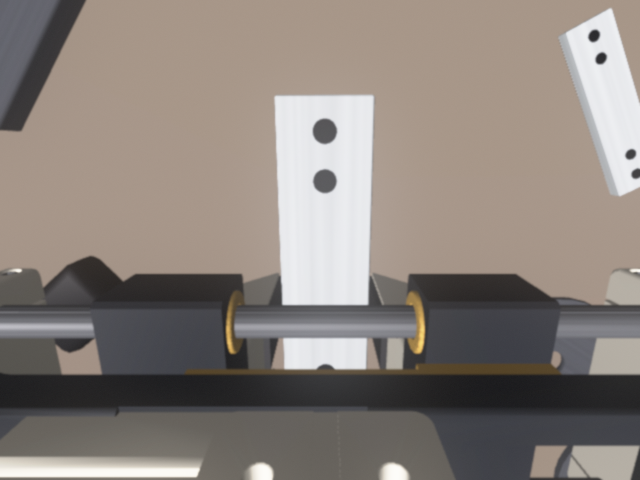

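The bar is held, with its front corners at (275,96) and (373,96). Working out where it sits in the gripper.

Run:
```python
from h import *
c=load("w4");P=cloud(c); tcp=np.array([489.7,-281.7,78.6]); T=toolR(0.4348)
z=P[105:260,290:360,:].reshape(-1,3); s=z@np.array([np.cos(.4348),np.sin(.4348),0]); A=np.c_[s,np.ones(len(s))]; print("top z slope",np.linalg.lstsq(A,z[:,2],rcond=None)[0][0], np.median(z[:,2]))
zt=np.median(z[:,2])
for p in [(275,96),(373,96),(325,131),(325,181)]: print(p,(T.T@(px2w(c,*p,plane=zt)-tcp)).round(1))
```

```text
** On entry to DLASCL parameter number  4 had an illegal value
 ** On entry to DLASCL parameter number  4 had an illegal value
 ** On entry to DLASCL parameter number  4 had an illegal value
 ** On entry to DLASCL parameter number  4 had an illegal value
 ** On entry to DLASCL parameter number  5 had an illegal value
 ** On entry to DLASCL parameter number  4 had an illegal valueTraceback (most recent call last):
  File "<stdin>", line 3, in <module>
    x, resids, rank, s = _umath_linalg.lstsq(a, b, rcond,
                         ~~~~~~~~~~~~~~~~~~~^^^^^^^^^^^^^
                                             signature=signature)
                                             ^^^^^^^^^^^^^^^^^^^^
    raise LinAlgError("SVD did not converge in Linear Least Squares")
numpy.linalg.LinAlgError: SVD did not converge in Linear Least Squares
```

Run:
```python
from h import *
c=load("w4");P=cloud(c); tcp=np.array([489.7,-281.7,78.6]); T=toolR(0.4348)
z=P[105:260,290:360,:].reshape(-1,3); z=z[np.isfinite(z[:,0])]; s=z@np.array([np.cos(.4348),np.sin(.4348),0]);  print("top z slope",np.polyfit(s,z[:,2],1)[0], np.median(z[:,2]))
zt=np.median(z[:,2])
for p in [(275,96),(373,96),(325,131),(325,181)]: print(p,(T.T@(px2w(c,*p,plane=zt)-tcp)).round(1))
```

```text
top z slope -0.004502473829624433 110.03786388207325
(275, 96) [-31.4  88.3 -19.4]
(373, 96) [-31.4  88.3  19.4]
(325, 131) [-31.4  75.1   0.4]
(325, 181) [-31.4  55.    0.4]
```

```bash
python3 -m creep '[{"tx":0,"ty":20.4,"tz":-23.8,"wx":0.634,"wy":-0.004,"wz":0.003,"gripper":0.4},{"tx":0,"ty":20.4,"tz":-23.8,"wx":0.634,"wy":-0.004,"wz":0.003,"gripper":0.4},{"tx":0,"ty":20.4,"tz":-23.8,"wx":0.634,"wy":-0.004,"wz":0.003,"gripper":0.4},{"tx":0,"ty":20.4,"tz":-23.8,"wx":0.634,"wy":-0.004,"wz":0.003,"gripper":0.4},{"tx":0,"ty":20.4,"tz":-23.8,"wx":0.634,"wy":-0.004,"wz":0.003,"gripper":0.4},{"tx":0,"ty":20.4,"tz":-23.8,"wx":0.634,"wy":-0.004,"wz":0.003,"gripper":0.4},{"tx":0,"ty":20.4,"tz":-23.8,"wx":0.634,"wy":-0.004,"wz":0.003,"gripper":0.4},{"tx":0,"ty":20.4,"tz":-23.8,"wx":0.634,"wy":-0.004,"wz":0.003,"gripper":0.4}]'
python3 -m creep '[{"tx":0,"ty":0,"tz":0,"wx":0,"wy":0,"wz":0,"gripper":0.4},{"tx":0,"ty":0,"tz":0,"wx":0,"wy":0,"wz":0,"gripper":0.4},{"tx":0,"ty":0,"tz":0,"wx":0,"wy":0,"wz":0,"gripper":0.4}]'
python3 - <<'E'
from h import *
c=capture("wrist"); save(c,"w5"); dump(c,"w5")
go(574.7,21,80,-0.199)
E
```

```text
time: 6.32
tool_pos: [574.8, 21.6, 79.0]
tcp_rot: [-0.169, 1.568, -1.939]
contact_force: [0.6, -0.8, -4.4]
grip_width: 40.0
time: 6.57
tool_pos: [574.6, 19.1, 79.4]
tcp_rot: [0.071, 1.568, -1.698]
contact_force: [-0.3, -0.2, -4.2]
grip_width: 39.5
t=6.62 at [574.8  18.3  79.8] yaw -0.1998 tilt 0.17 F [ 0.2 -0.6 -3.8] M [0.03 0.08 0.01] w 39.5
-> t(cm) [-0.02 -0.06 -0.26] w [-0.0008  0.0028 -0.0008] rows>= 0.1
```

View pics/w5.png

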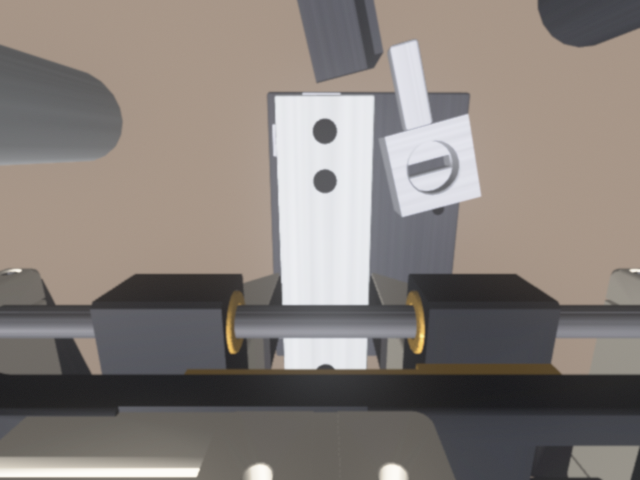

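Run:
```python
from h import *
c=load("w5"); crop(c,"w5a",255,495,30,230,3); crop(c,"w5b",375,490,105,225,6)
```

```text
(no output)
```

View pics/w5a.png

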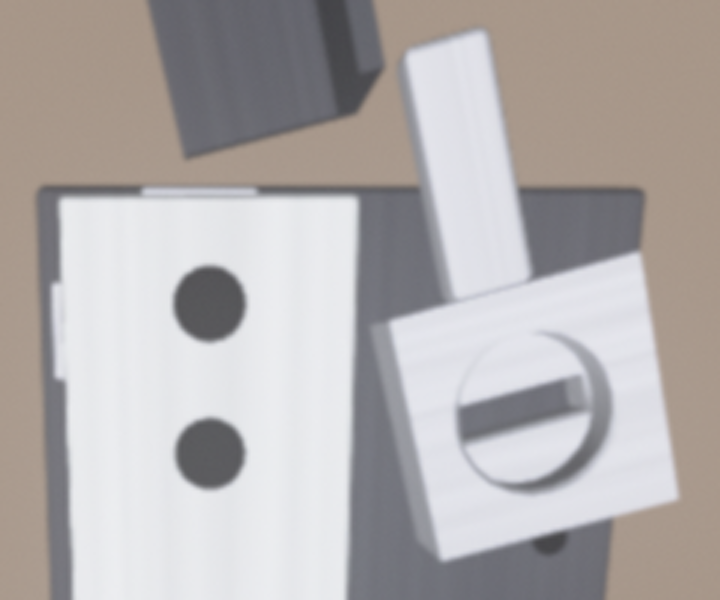

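View pics/w5b.png

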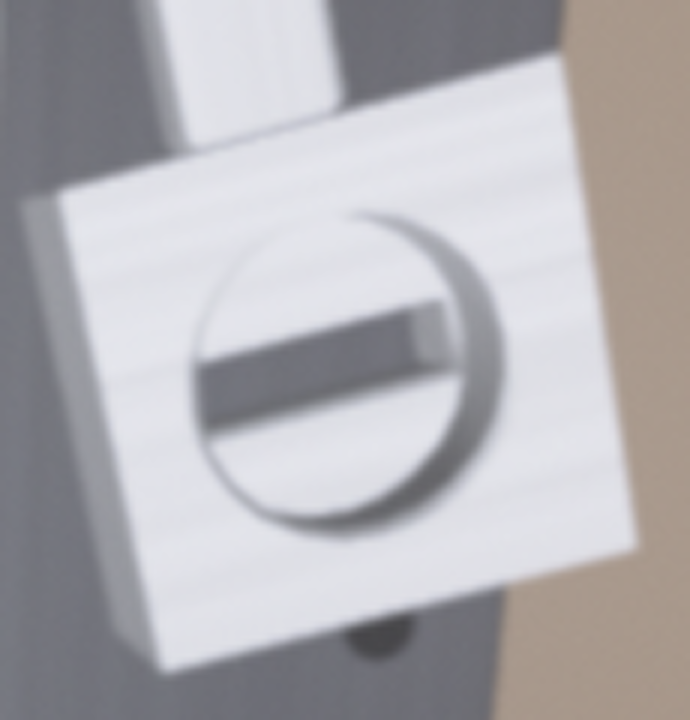

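Run:
```python
from h import *
c=load("w5")
def pts(l,u0,v0,k,z): return np.array([px2w(c,(a+.5)/k-.5+u0,(b+.5)/k-.5+v0,plane=z)[:2] for a,b in l])
h=pts([(60,192),(562,52),(638,550),(163,672)],375,105,6,59); print(h.round(1)); hc=h.mean(0)
d=(h[0]-h[3])+(h[1]-h[2]); hy=np.arctan2(d[1],d[0]); print("head",hc.round(1),"finger yaw",hy)
j=pts([(40,188),(643,188),(50,590),(606,590)],255,30,3,20); print("jig",j.round(1), np.linalg.norm(j[0]-j[1]))
d=j[0]-j[1]; y1=np.arctan2(d[1],d[0])-np.pi/2; d=(j[0]-j[2]+j[1]-j[3]); print("yaw",y1,np.arctan2(d[1],d[0]))
y=-0.199; X=np.array([np.cos(y),np.sin(y)]);Y=np.array([-np.sin(y),np.cos(y)])
print("nest from edge",(j[:2].mean(0)-95*X+30*Y).round(1),"nest from head",(hc-50*X+63*Y).round(1))
s=pts([(143,189),(258,189)],255,30,3,28); print("stop far edge/side mid",s.mean(0).round(1))
b=pts([(60,197),(358,197)],255,30,3,111); print("bar end",b.mean(0), "centre",b.mean(0)-80*X, np.arctan2(*(b[0]-b[1])[::-1])-np.pi/2)
o=get_obs(); print(o["tool_pos"])
```

```text
[[641.3 -27.8]
 [644.3 -74. ]
 [598.  -76.7]
 [595.3 -30.6]]
head [619.7 -52.3] finger yaw 0.060251624413171306
jig [[682.6  33.9]
 [657.4 -91.2]
 [597.7  52.4]
 [572.  -74.3]] 127.65872929044521
yaw -0.1990413440580534 -0.20432921757380454
nest from edge [582.8  19.5] nest from head [583.2  19.4]
stop far edge/side mid [674.5   0.9]
bar end [661.38148878   1.86391194] centre [582.96030821  17.67904515] -0.1990634743027171
[574.80678689  18.3121672   79.77448347]
```

Top and wrist views agree: nest at (583, 19.4) with yaw −0.199, head axis at (619.6, −52.3). Lowering to just above the stops.

```bash
python3 -m creep '[{"tx":2,"ty":-0.04,"tz":-0.22,"wx":0,"wy":0.002,"wz":0,"gripper":0.4},{"tx":4,"ty":-0.04,"tz":-0.22,"wx":0,"wy":0.002,"wz":0,"gripper":0.4},{"tx":5,"ty":-0.04,"tz":-0.22,"wx":0,"wy":0.002,"wz":0,"gripper":0.4},{"tx":6,"ty":-0.04,"tz":-0.22,"wx":0,"wy":0.002,"wz":0,"gripper":0.4},{"tx":6,"ty":-0.04,"tz":-0.22,"wx":0,"wy":0.002,"wz":0,"gripper":0.4},{"tx":6,"ty":-0.04,"tz":-0.22,"wx":0,"wy":0.002,"wz":0,"gripper":0.4},{"tx":6,"ty":-0.04,"tz":-0.22,"wx":0,"wy":0.002,"wz":0,"gripper":0.4},{"tx":6,"ty":-0.04,"tz":-0.22,"wx":0,"wy":0.002,"wz":0,"gripper":0.4}]'
python3 - <<'E'
from h import *
go(574.9,20.5,1,-0.199)
E
```

```text
time: 7.28
tool_pos: [576.8, 21.0, 22.2]
tcp_rot: [1.588, 1.565, -0.182]
contact_force: [-0.6, 0.9, -4.3]
grip_width: 39.6
t=7.28 at [576.8  21.   22.2] yaw -0.1994 tilt 0.31 F [-0.6  0.9 -4.3] M [ 0.03  0.07 -0.09] w 39.6
-> t(cm) [ 2.11 -0.19  0.09] w [-0.0004 -0.0001 -0.0055] rows>= 0.5
```

```bash
python3 -m creep '[{"tx":0,"ty":0,"tz":0,"wx":0,"wy":0,"wz":0,"gripper":0.4},{"tx":0,"ty":0,"tz":0,"wx":0,"wy":0,"wz":0,"gripper":0.4},{"tx":0,"ty":0,"tz":0,"wx":0,"wy":0,"wz":0,"gripper":0.4},{"tx":0,"ty":0,"tz":0,"wx":0,"wy":0,"wz":0,"gripper":0.4}]'
python3 - <<'E'
from h import *
go(574.9,20.5,1,-0.199)
c=capture("wrist"); dump(c,"w6"); crop(c,"w6",210,510,0,250,2.6)
E
```

```text
time: 7.62
tool_pos: [576.1, 21.3, 21.4]
tcp_rot: [1.56, 1.567, -0.21]
contact_force: [0.1, -0.5, -4.8]
grip_width: 39.9
t=7.62 at [576.1  21.3  21.4] yaw -0.1991 tilt 0.22 F [ 0.1 -0.5 -4.8] M [ 0.12  0.07 -0.01] w 39.9
-> t(cm) [ 2.04 -0.11  0.1 ] w [-0.0001  0.     -0.0039] rows>= 0.5
```

View pics/w6.png

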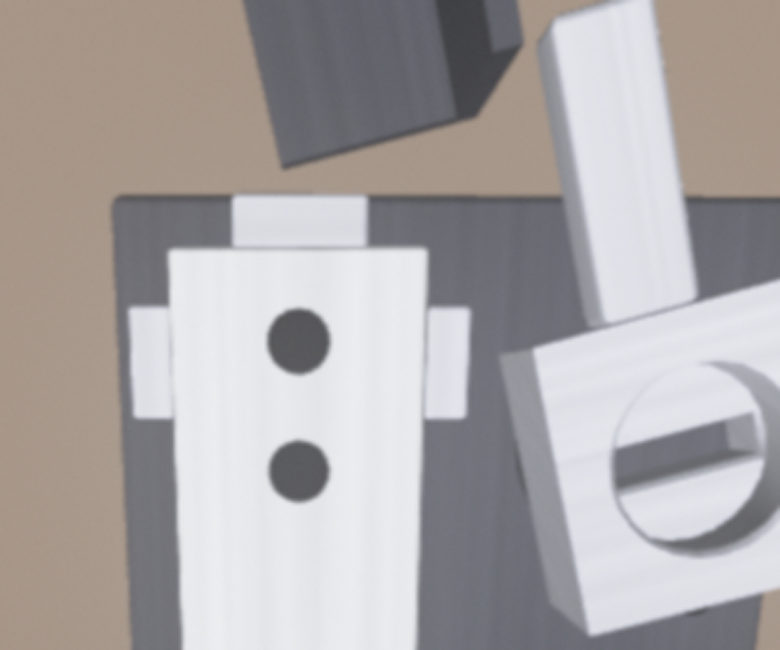

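```bash
python3 -m creep '[{"tx":0.6,"ty":-0.1,"tz":0.06,"wx":0,"wy":0,"wz":-0.004,"gripper":0.4},{"tx":1.1,"ty":-0.1,"tz":0.06,"wx":0,"wy":0,"wz":-0.004,"gripper":0.4},{"tx":1.5,"ty":-0.1,"tz":0.06,"wx":0,"wy":0,"wz":-0.004,"gripper":0.4},{"tx":1.8,"ty":-0.1,"tz":0.06,"wx":0,"wy":0,"wz":-0.004,"gripper":0.4},{"tx":1.9,"ty":-0.1,"tz":0.06,"wx":0,"wy":0,"wz":-0.004,"gripper":0.4},{"tx":1.9,"ty":-0.1,"tz":0.06,"wx":0,"wy":0,"wz":-0.004,"gripper":0.4},{"tx":1.9,"ty":-0.1,"tz":0.06,"wx":0,"wy":0,"wz":-0.004,"gripper":0.4}]'
python3 - <<'E'
from h import *
go(574.9,20.5,1,-0.199)
c=capture("wrist"); dump(c,"w7"); crop(c,"w7",210,510,0,250,2.6)
E
```

```text
time: 8.25
tool_pos: [575.0, 20.8, 2.1]
tcp_rot: [-1.407, 1.57, 3.106]
contact_force: [-0.5, 0.6, -4.0]
grip_width: 39.8
t=8.25 at [575.   20.8   2.1] yaw -0.1992 tilt 0.03 F [-0.5  0.6 -4. ] M [0.01 0.04 0.02] w 39.8
-> t(cm) [ 0.11 -0.01  0.03] w [-0.0002  0.0001  0.0005] rows>= 0.0
```

View pics/w7.png

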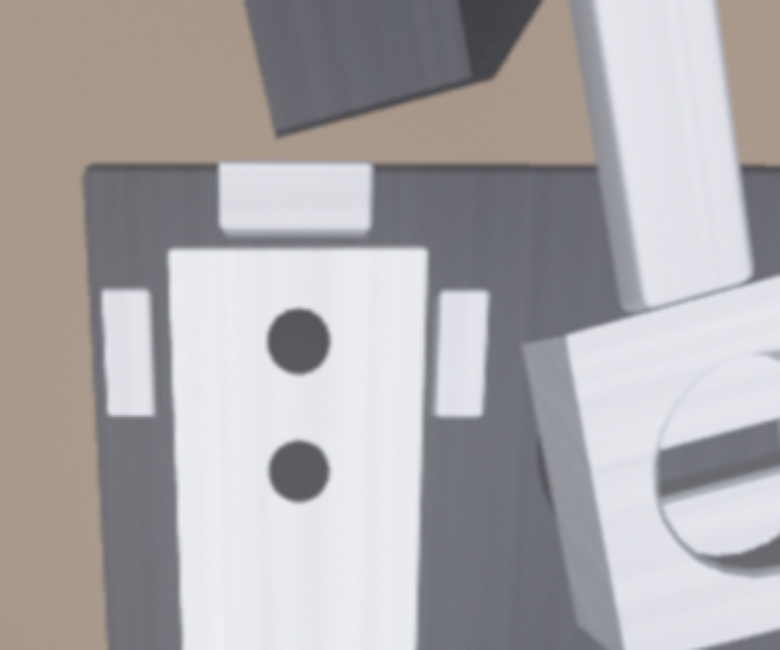

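The bar is centred between the stops within about 0.5 mm. Lowering the last millimetre and releasing.

```bash
python3 -m creep '[{"tx":0.1,"ty":0,"tz":-0.03,"wx":0,"wy":0,"wz":0,"gripper":0.4},{"tx":0.14,"ty":0,"tz":-0.03,"wx":0,"wy":0,"wz":0,"gripper":0.4},{"tx":0.14,"ty":0,"tz":-0.03,"wx":0,"wy":0,"wz":0,"gripper":0.4},{"tx":0.14,"ty":0,"tz":-0.03,"wx":0,"wy":0,"wz":0,"gripper":-0.2},{"tx":0.14,"ty":0,"tz":-0.03,"wx":0,"wy":0,"wz":0,"gripper":-0.2},{"tx":0.14,"ty":0,"tz":-0.03,"wx":0,"wy":0,"wz":0,"gripper":-0.2},{"tx":0.14,"ty":0,"tz":-0.03,"wx":0,"wy":0,"wz":0,"gripper":-0.2},{"tx":0.14,"ty":0,"tz":-0.03,"wx":0,"wy":0,"wz":0,"gripper":-0.2}]'
python3 - <<'E'
from h import *
go(574.9,20.5,150,-0.199)
E
```

```text
time: 8.97
tool_pos: [575.2, 21.1, 0.9]
tcp_rot: [-0.274, 1.571, -2.044]
contact_force: [-0.6, -0.3, -0.3]
grip_width: 55.0
t=8.97 at [575.2  21.1   0.9] yaw -0.1992 tilt 0.0 F [-0.6 -0.3 -0.3] M [0.05 0.07 0.02] w 55.0
-> t(cm) [-14.91  -0.02   0.06] w [-0.0002  0.      0.    ] rows>= 3.6
```

```bash
python3 -m creep '[{"tx":-3,"ty":0,"tz":0,"wx":0,"wy":0,"wz":0,"gripper":-0.2},{"tx":-7,"ty":0,"tz":0,"wx":0,"wy":0,"wz":0,"gripper":-0.3},{"tx":-11,"ty":0,"tz":0,"wx":0,"wy":0,"wz":0,"gripper":-0.3},{"tx":-15,"ty":0,"tz":0,"wx":0,"wy":0,"wz":0,"gripper":-0.3},{"tx":-15,"ty":0,"tz":0,"wx":0,"wy":0,"wz":0,"gripper":-0.3},{"tx":-15,"ty":0,"tz":0,"wx":0,"wy":0,"wz":0,"gripper":-0.3},{"tx":-15,"ty":0,"tz":0,"wx":0,"wy":0,"wz":0,"gripper":-0.3}]'
python3 - <<'E'
from h import *
go(554.8,264.9,150,0.42)
o=get_obs(); print(np.round(o["joint_positions"],3))
c=capture("wrist"); dump(c,"w8"); save(c,"w8")
c=load("top0")
def pts(l,u0,v0,k,z): return np.array([px2w(c,(a+.5)/k-.5+u0,(b+.5)/k-.5+v0,plane=z)[:2] for a,b in l])
k=pts([(116,94),(150,80),(224,242),(194,260)],205,220,7,100);print("key",k.mean(0),k.round(1),[np.linalg.norm(k[i]-k[i-1]).round(1) for i in range(4)]);d=(k[0]-k[3])+(k[1]-k[2]); print("yaw",np.arctan2(d[1],d[0]))
E
```

```text
time: 9.55
tool_pos: [574.7, 21.2, 150.4]
tcp_rot: [-1.448, 1.57, 3.066]
contact_force: [0.0, -0.3, -0.5]
grip_width: 59.6
t=9.55 at [574.7  21.2 150.4] yaw -0.1992 tilt 0.05 F [ 0.  -0.3 -0.5] M [-0.03  0.04 -0.02] w 59.6
-> t(cm) [  0.04  -6.77 -23.5 ] w [-6.192e-01 -2.000e-04  9.000e-04] rows>= 5.9
[-0.096  0.48   1.464 -0.     1.199  1.674]
key [553.2016099  265.82915166] [[581.7 286.1]
 [586.7 273.3]
 [525.4 246.3]
 [519.  257.6]] [np.float64(68.9), np.float64(13.7), np.float64(66.9), np.float64(13.0)]
yaw 0.42091727481773106
```

View pics/w8.png

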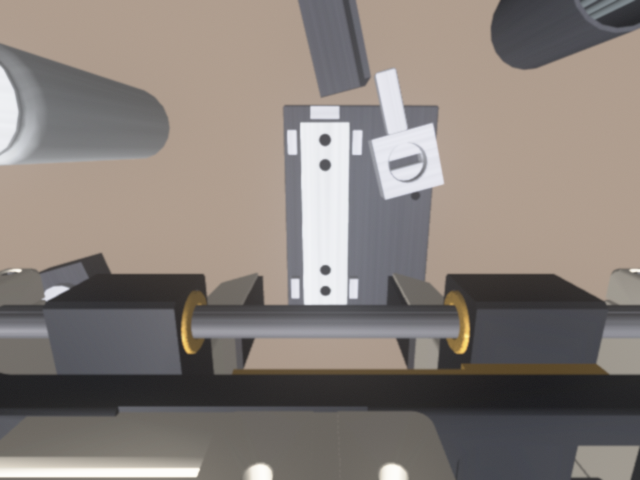

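The bar is seated symmetrically between the stops, ends at v≈123 and 303. Moving over the key.

```bash
python3 -m creep '[{"tx":0,"ty":-6.9,"tz":-23.5,"wx":-0.62,"wy":0,"wz":0,"gripper":-0.4},{"tx":0,"ty":-6.9,"tz":-23.5,"wx":-0.62,"wy":0,"wz":0,"gripper":-0.4},{"tx":0,"ty":-6.9,"tz":-23.5,"wx":-0.62,"wy":0,"wz":0,"gripper":-0.4},{"tx":0,"ty":-6.9,"tz":-23.5,"wx":-0.62,"wy":0,"wz":0,"gripper":-0.4},{"tx":0,"ty":-6.9,"tz":-23.5,"wx":-0.62,"wy":0,"wz":0,"gripper":-0.4},{"tx":0,"ty":-6.9,"tz":-23.5,"wx":-0.62,"wy":0,"wz":0,"gripper":-0.4},{"tx":0,"ty":-6.9,"tz":-23.5,"wx":-0.62,"wy":0,"wz":0,"gripper":-0.4},{"tx":0,"ty":-6.9,"tz":-23.5,"wx":-0.62,"wy":0,"wz":0,"gripper":-0.4}]'
python3 -m creep '[{"tx":0,"ty":0,"tz":0,"wx":0,"wy":0,"wz":0,"gripper":-0.4},{"tx":0,"ty":0,"tz":0,"wx":0,"wy":0,"wz":0,"gripper":-0.4},{"tx":0,"ty":0,"tz":0,"wx":0,"wy":0,"wz":0,"gripper":-0.4},{"tx":0,"ty":0,"tz":0,"wx":0,"wy":0,"wz":0,"gripper":-0.4}]'
python3 - <<'E'
from h import *
go(553.8,265.3,50,0.42)
c=capture("wrist"); dump(c,"w9"); save(c,"w9"); print(cam(c)[3])
E
```

```text
time: 10.27
tool_pos: [552.5, 266.7, 148.5]
tcp_rot: [-1.675, 1.567, -2.821]
contact_force: [0.4, -0.8, 0.1]
grip_width: 64.7
time: 10.6
tool_pos: [554.3, 263.7, 150.6]
tcp_rot: [-1.73, 1.57, -2.882]
contact_force: [0.5, -0.2, -0.6]
grip_width: 64.4
t=10.60 at [554.3 263.7 150.6] yaw 0.4187 tilt 0.05 F [ 0.5 -0.2 -0.6] M [-0.02 -0.03 -0.02] w 64.4
-> t(cm) [10.06  0.02 -0.16] w [-0.0013 -0.0001  0.0008] rows>= 2.4
[616.34186717 291.22721724 330.81106099]
```

View pics/w9.png

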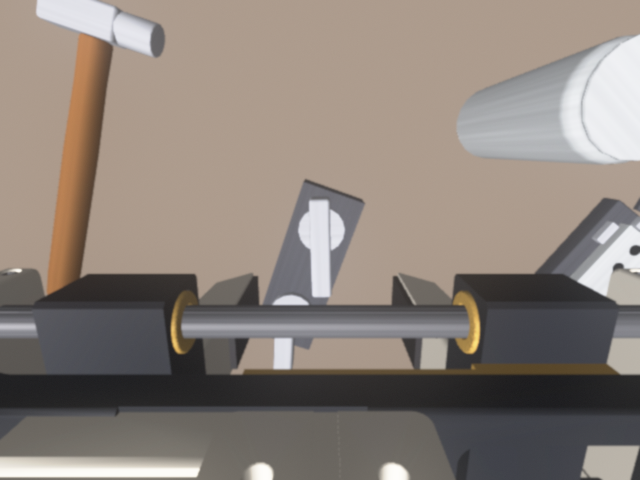

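Run:
```python
from h import *
c=load("w9"); crop(c,"w9c",260,380,170,310,5)
```

```text
(no output)
```

View pics/w9c.png

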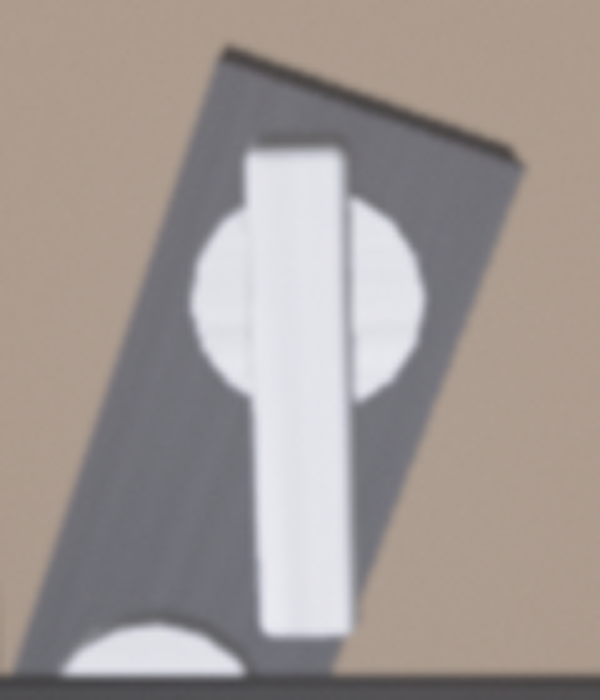

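Run:
```python
from h import *
c=load("w9")
def pts(l,u0,v0,k,z): return np.array([px2w(c,(a+.5)/k-.5+u0,(b+.5)/k-.5+v0,plane=z)[:2] for a,b in l])
k=pts([(245,150),(345,150),(352,633),(262,635)],260,170,5,100); d=k[0]-k[3]+k[1]-k[2]; print(k.mean(0),np.arctan2(d[1],d[0]),[np.linalg.norm(k[i]-k[i-1]).round(1) for i in range(4)])
print("collar",pts([(309,298)],260,170,5,38), pts([(191,298),(427,298)],260,170,5,38))
s=pts([(228,60),(524,165)],260,170,5,30); print("stand corners",s,np.linalg.norm(s[0]-s[1]))
d=s[0]-s[1]; a=np.arctan2(d[1],d[0])-np.pi/2; print(a, s.mean(0)-33*np.array([np.cos(a),np.sin(a)]))
print(c["z_map"][230,300], cloud(c)[230,320].round(0))
```

```text
[554.15381513 267.43831208] 0.43763363637253944 [np.float64(68.9), np.float64(13.2), np.float64(68.6), np.float64(12.8)]
collar [[554.70320265 267.17392535]] [[546.53406008 285.59116526]
 [562.87258009 248.75615591]]
stand corners [[585.26811199 295.72138542]
 [589.46990067 242.1566013 ]] 53.72933208689393
0.07828281401239923 [554.47006998 266.35829822]
298.74203 [567. 273. 101.]
```

```bash
python3 - <<'E'
from h import *
go(554.2,266.7,50,0.43)
E
python3 -m creep '[{"tx":3,"ty":0.11,"tz":-0.27,"wx":-0.011,"wy":0,"wz":0,"gripper":-0.4},{"tx":6,"ty":0.11,"tz":-0.27,"wx":-0.011,"wy":0,"wz":0,"gripper":-0.4},{"tx":8,"ty":0.11,"tz":-0.27,"wx":-0.011,"wy":0,"wz":0,"gripper":-0.4},{"tx":9.2,"ty":0.11,"tz":-0.27,"wx":-0.011,"wy":0,"wz":0,"gripper":-0.4},{"tx":10,"ty":0.11,"tz":-0.27,"wx":-0.011,"wy":0,"wz":0,"gripper":-0.4},{"tx":10,"ty":0.11,"tz":-0.27,"wx":-0.011,"wy":0,"wz":0,"gripper":-0.4},{"tx":10,"ty":0.11,"tz":-0.27,"wx":-0.011,"wy":0,"wz":0,"gripper":-0.4},{"tx":10,"ty":0.11,"tz":-0.27,"wx":-0.011,"wy":0,"wz":0,"gripper":-0.4}]'
python3 - <<'E'
from h import *
go(554.2,266.7,50,0.43)
c=capture("wrist"); dump(c,"w10"); save(c,"w10")
E
```

```text
t=10.65 at [554.3 264.  150.7] yaw 0.4190 tilt 0.03 F [-0.3 -0.1 -0.5] M [-0.04  0.01  0.03] w 64.4
-> t(cm) [10.07  0.11 -0.25] w [-0.011  -0.0002  0.0006] rows>= 2.4
time: 11.32
tool_pos: [554.7, 268.1, 52.0]
tcp_rot: [1.581, 1.569, 0.442]
contact_force: [1.5, 0.1, 0.3]
grip_width: 64.4
t=11.32 at [554.7 268.1  52. ] yaw 0.4315 tilt 0.1 F [1.5 0.1 0.3] M [-0.    0.03  0.03] w 64.4
-> t(cm) [ 0.2  -0.1   0.11] w [ 0.0015 -0.     -0.0017] rows>= 0.1
```

View pics/w10.png

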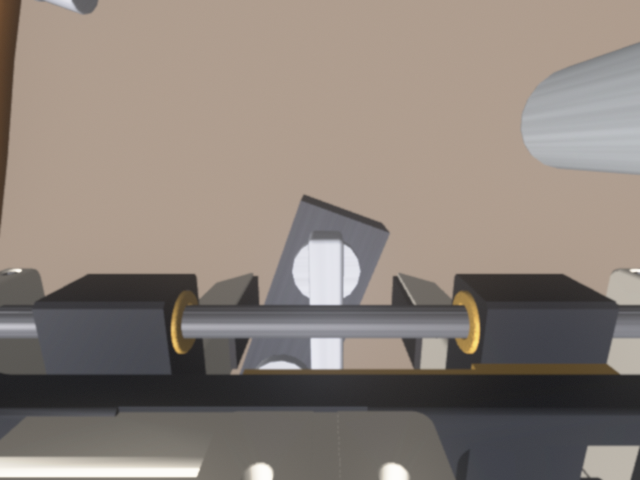

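The handle spans u 310–343, centred between the fingers. Closing, then lifting.

```bash
python3 -m creep '[{"tx":0.1,"ty":0,"tz":0.05,"wx":0,"wy":0,"wz":0,"gripper":0.9},{"tx":0.1,"ty":0,"tz":0.05,"wx":0,"wy":0,"wz":0,"gripper":0.9},{"tx":0.1,"ty":0,"tz":0.05,"wx":0,"wy":0,"wz":0,"gripper":0.9},{"tx":0.1,"ty":0,"tz":0.05,"wx":0,"wy":0,"wz":0,"gripper":0.9},{"tx":0.1,"ty":0,"tz":0.05,"wx":0,"wy":0,"wz":0,"gripper":0.9},{"tx":0.1,"ty":0,"tz":0.05,"wx":0,"wy":0,"wz":0,"gripper":0.9},{"tx":0.1,"ty":0,"tz":0.05,"wx":0,"wy":0,"wz":0,"gripper":0.9},{"tx":0.1,"ty":0,"tz":0.05,"wx":0,"wy":0,"wz":0,"gripper":0.9}]'
python3 -m creep '[{"tx":0,"ty":0,"tz":0,"wx":0,"wy":0,"wz":0,"gripper":0.9},{"tx":0,"ty":0,"tz":0,"wx":0,"wy":0,"wz":0,"gripper":0.9},{"tx":0,"ty":0,"tz":0,"wx":0,"wy":0,"wz":0,"gripper":0.9}]'
python3 - <<'E'
from h import *
go(554.2,266.7,150,0.43)
E
```

```text
time: 12.03
tool_pos: [554.0, 267.6, 49.7]
tcp_rot: [-1.995, 1.57, -3.134]
contact_force: [0.3, 0.2, -0.3]
grip_width: 15.3
time: 12.28
tool_pos: [554.0, 267.6, 49.7]
tcp_rot: [-1.882, 1.57, -3.021]
contact_force: [-0.1, 0.0, -0.4]
grip_width: 13.9
t=12.28 at [554.  267.6  49.7] yaw 0.4318 tilt 0.03 F [-0.1  0.  -0.4] M [-0.05 -0.06 -0.04] w 13.9
-> t(cm) [-10.03  -0.03   0.08] w [ 0.0018 -0.0002  0.0005] rows>= 2.4
```

```bash
python3 -m creep '[{"tx":-1.5,"ty":0,"tz":0,"wx":0,"wy":0,"wz":0,"gripper":0.9},{"tx":-4,"ty":0,"tz":0,"wx":0,"wy":0,"wz":0,"gripper":0.9},{"tx":-7,"ty":0,"tz":0,"wx":0,"wy":0,"wz":0,"gripper":0.9},{"tx":-10,"ty":0,"tz":0,"wx":0,"wy":0,"wz":0,"gripper":0.9},{"tx":-11,"ty":0,"tz":0,"wx":0,"wy":0,"wz":0,"gripper":0.9},{"tx":-11,"ty":0,"tz":0,"wx":0,"wy":0,"wz":0,"gripper":0.9},{"tx":-11,"ty":0,"tz":0,"wx":0,"wy":0,"wz":0,"gripper":0.9},{"tx":-11,"ty":0,"tz":0,"wx":0,"wy":0,"wz":0,"gripper":0.9}]'
python3 - <<'E'
from h import *
go(600,-10,160,1.40)
c=capture("wrist"); dump(c,"w11"); save(c,"w11")
c=capture("scene"); dump(c,"s4"); crop(c,"s4",300,520,60,240,3)
E
```

```text
time: 12.95
tool_pos: [552.8, 267.1, 157.3]
tcp_rot: [-1.721, 1.566, -2.86]
contact_force: [-0.8, -0.0, -2.9]
grip_width: 14.0
t=12.95 at [552.8 267.1 157.3] yaw 0.4317 tilt 0.27 F [-0.8 -0.  -2.9] M [ 0.01 -0.04  0.03] w 14.0
-> t(cm) [-0.26 -7.32 27.14] w [-0.9683 -0.0029  0.0039] rows>= 7.7
```

View pics/w11.png

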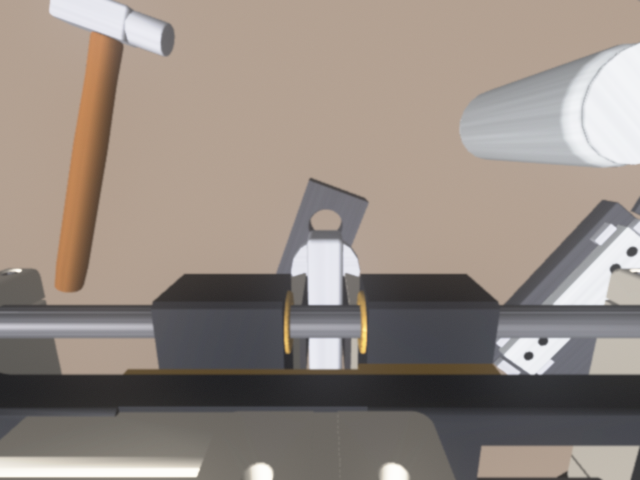

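View pics/s4.png

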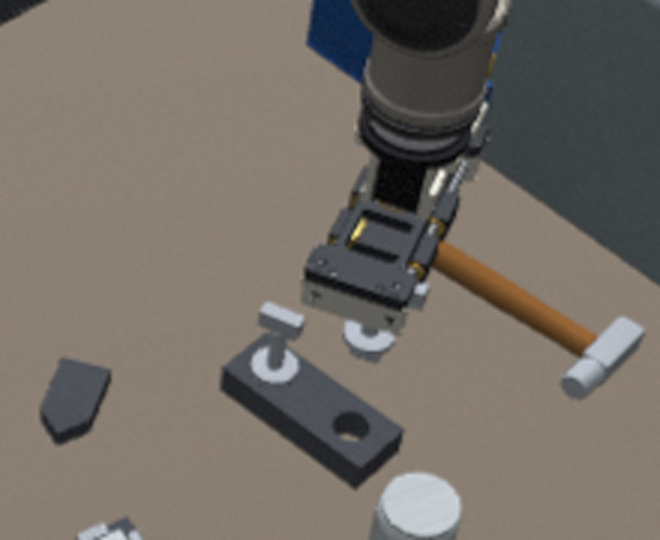

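The key is held and the empty hole shows at about (326,222). Measuring the hole and the key's offset in the gripper.

Run:
```python
from h import *
c=load("w11"); crop(c,"w11c",270,380,170,310,5)
```

```text
(no output)
```

View pics/w11c.png

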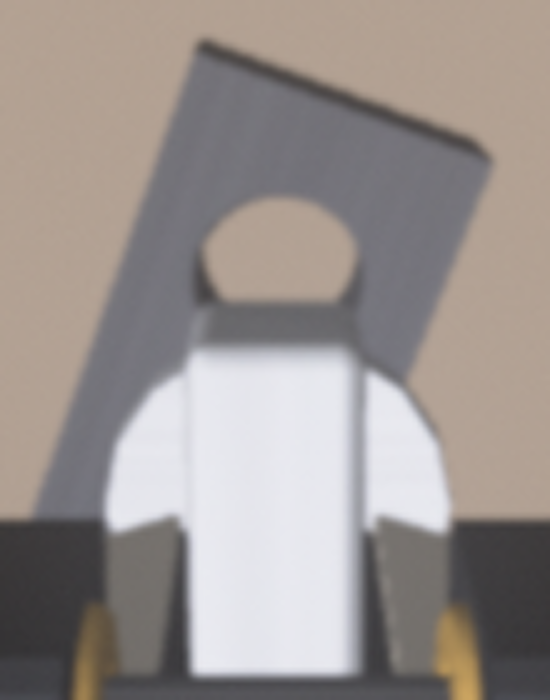

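Run:
```python
from h import *
c=load("w11"); T=toolR(.4317); tcp=np.array([552.8,267.1,157.3])
def pt(a,b,z): return px2w(c,(a+.5)/5-.5+270,(b+.5)/5-.5+170,plane=z)
for a,b in ((187,345),(362,345)): print("handle end",(T.T@(pt(a,b,207.6)-tcp)).round(1))
for a,b in ((195,303),(350,303)): print("handle end low",(T.T@(pt(a,b,189.6)-tcp)).round(1))
for a,b in ((107,515),(450,505)): print("collar",(T.T@(pt(a,b,145.6)-tcp)).round(1))
P=cloud(c); print(P[170+100//1:1,1].shape, P[170+80,320].round(1),P[170+90,324].round(1),P[170+84,300].round(1))
hl=[pt(203,255,30),pt(358,255,30)]; top=pt(281,195,30); print("hole lr",np.mean(hl,0),np.linalg.norm(hl[0]-hl[1]),"front",top, "centre via front",top-15*T[:,1])
s=np.array([pt(205,55,30),pt(491,160,30)])[:,:2]; d=s[0]-s[1]; a=np.arctan2(d[1],d[0])-np.pi/2; print(s,a,s.mean(0)-33*np.array([np.cos(a),np.sin(a)]))
```

```text
handle end [-50.3  35.1  -6.7]
handle end [-50.3  35.1   6.6]
handle end low [-32.3  34.2  -7. ]
handle end low [-32.3  34.2   6.4]
collar [ 11.7  -1.2 -19.6]
collar [11.7  0.  20. ]
(0, 3) [580.  281.6 208.2] [577.1 278.6 208.5] [556.5 284.3 147.2]
hole lr [558.37246619 268.95588673  30.        ] 27.609441027907437 front [568.21481678 273.3856461   30.        ] centre via front [554.59098044 267.10941449  30.        ]
[[584.94359019 295.55208066]
 [589.25140321 242.46496294]] 0.08096870157133851 [554.20561047 266.33947323]
```

Run:
```python
from h import *
go(619.6,-52.3,150,1.631)
```

```text
t=13.05 at [553.  267.2 157.3] yaw 0.4318 tilt 0.27 F [-0.4 -0.1 -2.2] M [ 0.03 -0.03 -0.01] w 13.8
-> t(cm) [ 0.75 -7.32 31.81] w [-1.1992 -0.0034  0.0037] rows>= 9.6
```

```bash
python3 -m creep '[{"tx":0,"ty":-1,"tz":4,"wx":-0.12,"wy":0,"wz":0,"gripper":0.9},{"tx":0,"ty":-2,"tz":8,"wx":-0.24,"wy":0,"wz":0,"gripper":0.9},{"tx":0,"ty":-3,"tz":12,"wx":-0.36,"wy":0,"wz":0,"gripper":0.9},{"tx":0,"ty":-4,"tz":16,"wx":-0.48,"wy":0,"wz":0,"gripper":0.9},{"tx":0,"ty":-5,"tz":20,"wx":-0.6,"wy":0,"wz":0,"gripper":0.9},{"tx":0,"ty":-6,"tz":24,"wx":-0.72,"wy":0,"wz":0,"gripper":0.9},{"tx":0,"ty":-6.5,"tz":27,"wx":-0.84,"wy":0,"wz":0,"gripper":0.9},{"tx":0,"ty":-7,"tz":30,"wx":-0.96,"wy":0,"wz":0,"gripper":0.9}]'
python3 -m creep '[{"tx":0,"ty":0,"tz":0,"wx":-0.1,"wy":0,"wz":0,"gripper":0.9},{"tx":0,"ty":0,"tz":0,"wx":-0.2,"wy":0,"wz":0,"gripper":0.9},{"tx":0,"ty":0,"tz":0,"wx":-0.24,"wy":0,"wz":0,"gripper":0.9},{"tx":0,"ty":0,"tz":0,"wx":-0.24,"wy":0,"wz":0,"gripper":0.9},{"tx":0,"ty":0,"tz":0,"wx":-0.24,"wy":0,"wz":0,"gripper":0.9},{"tx":0,"ty":0,"tz":0,"wx":-0.24,"wy":0,"wz":0,"gripper":0.9},{"tx":0,"ty":0,"tz":0,"wx":-0.24,"wy":0,"wz":0,"gripper":0.9}]'
python3 - <<'E'
from h import *
go(619.6,-52.3,125,1.631)
E
```

```text
time: 13.72
tool_pos: [615.6, -37.1, 158.2]
tcp_rot: [-2.895, 1.568, -3.078]
contact_force: [-0.1, 0.6, -1.4]
grip_width: 14.3
time: 14.3
tool_pos: [615.9, -33.9, 159.3]
tcp_rot: [2.991, 1.57, 3.042]
contact_force: [0.5, -0.6, -3.2]
grip_width: 13.5
t=14.30 at [615.9 -33.9 159.3] yaw 1.6219 tilt 0.07 F [ 0.5 -0.6 -3.2] M [-0.04 -0.12  0.03] w 13.5
-> t(cm) [ 3.43 -1.85  0.28] w [-0.0091 -0.0011 -0.0002] rows>= 0.9
```

```bash
python3 -m creep '[{"tx":0,"ty":-1.0,"tz":0.28,"wx":-0.009,"wy":0,"wz":0,"gripper":0.9},{"tx":1.5,"ty":-1.85,"tz":0.28,"wx":-0.009,"wy":0,"wz":0,"gripper":0.9},{"tx":3,"ty":-1.85,"tz":0.28,"wx":-0.009,"wy":0,"wz":0,"gripper":0.9},{"tx":3.4,"ty":-1.85,"tz":0.28,"wx":-0.009,"wy":0,"wz":0,"gripper":0.9},{"tx":3.4,"ty":-1.85,"tz":0.28,"wx":-0.009,"wy":0,"wz":0,"gripper":0.9},{"tx":3.4,"ty":-1.85,"tz":0.28,"wx":-0.009,"wy":0,"wz":0,"gripper":0.9},{"tx":3.4,"ty":-1.85,"tz":0.28,"wx":-0.009,"wy":0,"wz":0,"gripper":0.9},{"tx":3.4,"ty":-1.85,"tz":0.28,"wx":-0.009,"wy":0,"wz":0,"gripper":0.9}]'
python3 - <<'E'
from h import *
go(619.6,-52.3,104,1.631)
c=capture("wrist"); dump(c,"w12"); save(c,"w12")
c=capture("scene"); dump(c,"s5"); crop(c,"s5",270,430,190,350,4)
E
```

```text
time: 14.97
tool_pos: [620.4, -52.5, 126.8]
tcp_rot: [-0.356, 1.569, -0.295]
contact_force: [-0.2, 0.1, -3.0]
grip_width: 13.6
t=14.97 at [620.4 -52.5 126.8] yaw 1.6318 tilt 0.08 F [-0.2  0.1 -3. ] M [-0.07 -0.09 -0.02] w 13.6
-> t(cm) [ 2.28  0.03 -0.08] w [0.0008 0.0013 0.0005] rows>= 0.5
```

View pics/w12.png

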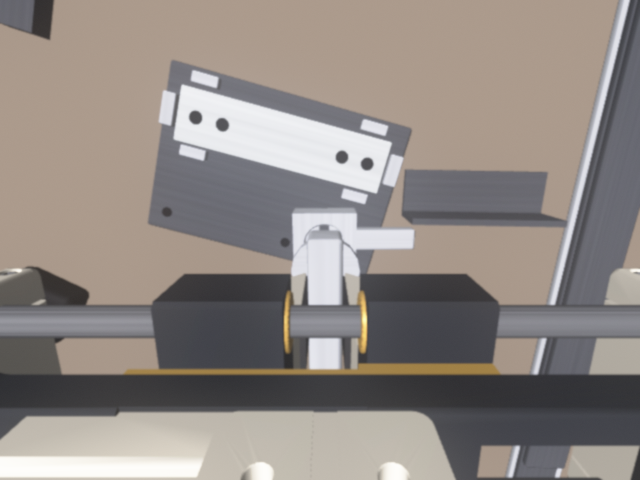

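View pics/s5.png

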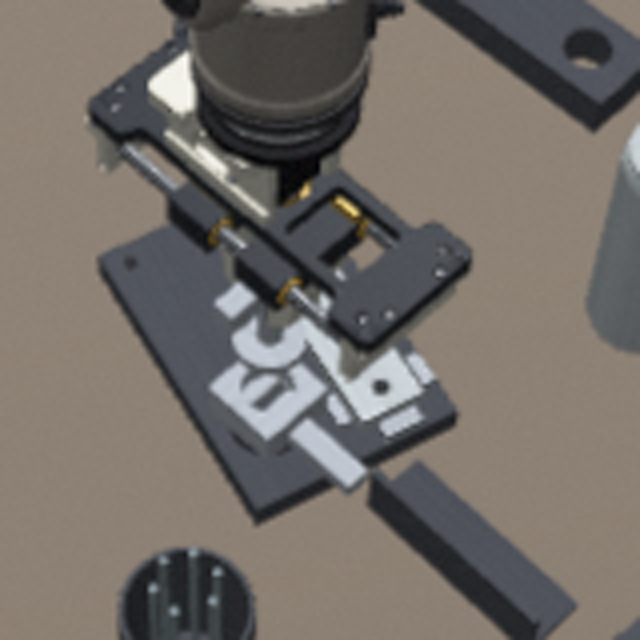

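Run:
```python
from h import *
c=load("w12"); crop(c,"w12c",270,430,190,310,5)
P=cloud(c); print(P[215,300].round(1),P[238,390].round(1))
```

```text
[601.3 -31.5  58.9] [670.  -47.5  46.6]
```

View pics/w12c.png

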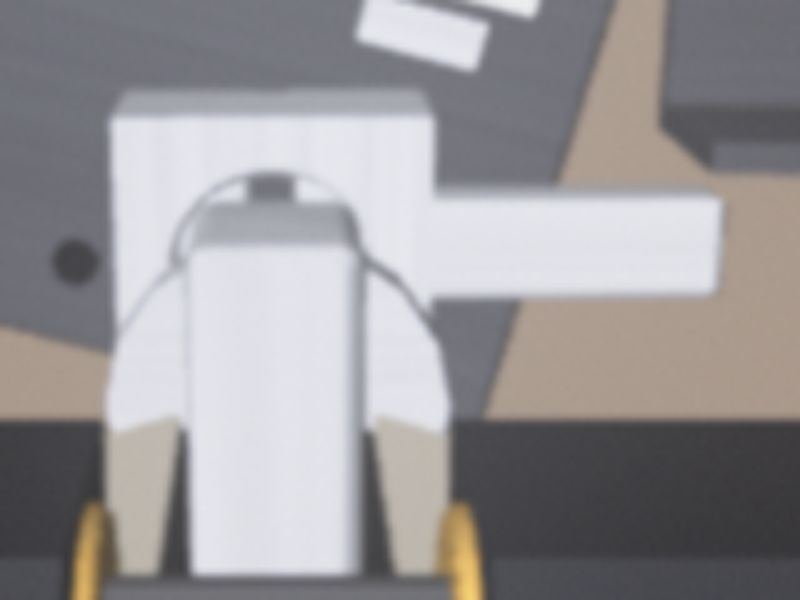

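Run:
```python
from h import *
c=load("w12"); o=get_obs(); tcp=np.array([620.4,-52.5,126.8]); T=toolR(1.6318)
def pt(a,b,z): return px2w(c,(a+.5)/5-.5+270,(b+.5)/5-.5+190,plane=z)
for n,a,b,z in (("headL",111,116,59),("headR",435,116,59),("slot end L",248,188,47),("slotR",295,188,47),("cupL",172,262,59),("fing t",722,198,47),("fing b",716,294,47),("handle",188,244,126.8+50.3),("handleR",362,244,126.8+50.3)): print(n,(T.T@(pt(a,b,z)-tcp)).round(1))
print(o["tool_pos"])
```

```text
headL [ 67.8  23.7 -23.6]
headR [67.8 23.7 22.7]
slot end L [79.8 10.5 -4.2]
slotR [79.8 10.5  2.9]
cupL [ 67.8   2.1 -15.2]
fing t [79.8  8.9 67.6]
fing b [79.8 -6.3 67.7]
handle [-50.3  34.8  -6.8]
handleR [-50.3  34.8   6.4]
[620.17703905 -52.46192648 126.47874824]
```

```bash
python3 - <<'E'
from h import *
go(619.8,-52.1,93,1.631)
E
python3 -m creep '[{"tx":1,"ty":0.04,"tz":-0.05,"wx":0,"wy":0,"wz":0,"gripper":0.9},{"tx":1.8,"ty":0.04,"tz":-0.05,"wx":0,"wy":0,"wz":0,"gripper":0.9},{"tx":2.2,"ty":0.04,"tz":-0.05,"wx":0,"wy":0,"wz":0,"gripper":0.9},{"tx":2.2,"ty":0.04,"tz":-0.05,"wx":0,"wy":0,"wz":0,"gripper":0.9},{"tx":2.2,"ty":0.04,"tz":-0.05,"wx":0,"wy":0,"wz":0,"gripper":0.9},{"tx":2.2,"ty":0.04,"tz":-0.05,"wx":0,"wy":0,"wz":0,"gripper":0.9}]'
python3 - <<'E'
from h import *
go(619.8,-52.1,93,1.631)
E
```

```text
t=15.07 at [620.2 -52.5 126.5] yaw 1.6318 tilt 0.05 F [ 0.1  0.1 -2. ] M [-0.03 -0.12 -0.01] w 13.7
-> t(cm) [ 3.35  0.04 -0.04] w [0.0008 0.0008 0.0003] rows>= 0.8
time: 15.57
tool_pos: [619.4, -52.2, 103.7]
tcp_rot: [-3.134, 1.57, -3.073]
contact_force: [-0.3, -1.0, -1.5]
grip_width: 13.9
t=15.57 at [619.4 -52.2 103.7] yaw 1.6315 tilt 0.02 F [-0.3 -1.  -1.5] M [ 0.01 -0.1   0.01] w 13.9
-> t(cm) [1.07 0.01 0.04] w [ 0.0005 -0.0004  0.    ] rows>= 0.3
```

```bash
python3 -m creep '[{"tx":0.4,"ty":0,"tz":0.04,"wx":0,"wy":0,"wz":0,"gripper":0.9},{"tx":0.8,"ty":0,"tz":0.04,"wx":0,"wy":0,"wz":0,"gripper":0.9},{"tx":1.1,"ty":0,"tz":0.04,"wx":0,"wy":0,"wz":0,"gripper":0.9},{"tx":1.1,"ty":0,"tz":0.04,"wx":0,"wy":0,"wz":0,"gripper":0.9},{"tx":1.1,"ty":0,"tz":0.04,"wx":0,"wy":0,"wz":0,"gripper":0.9},{"tx":1.1,"ty":0,"tz":0.04,"wx":0,"wy":0,"wz":0,"gripper":0.9}]'
python3 - <<'E'
from h import *
go(619.8,-52.1,93,1.631)
E
```

```text
time: 16.07
tool_pos: [619.7, -52.1, 92.7]
tcp_rot: [3.096, 1.57, -3.127]
contact_force: [-0.1, 0.3, -1.6]
grip_width: 13.7
t=16.07 at [619.7 -52.1  92.7] yaw 1.6315 tilt 0.02 F [-0.1  0.3 -1.6] M [ 0.05 -0.04 -0.02] w 13.7
-> t(cm) [-0.03  0.    0.01] w [ 0.0005 -0.0004 -0.    ] rows>= 0.0
```

Inside the cup, clear of its floor. Now small downward steps, watching the force.

```bash
python3 -m creep '[{"tx":0.1,"ty":0,"tz":0,"wx":0,"wy":0,"wz":0,"gripper":0.9},{"tx":0.2,"ty":0,"tz":0,"wx":0,"wy":0,"wz":0,"gripper":0.9},{"tx":0.35,"ty":0,"tz":0,"wx":0,"wy":0,"wz":0,"gripper":0.9},{"tx":0.5,"ty":0,"tz":0,"wx":0,"wy":0,"wz":0,"gripper":0.9},{"tx":0.5,"ty":0,"tz":0,"wx":0,"wy":0,"wz":0,"gripper":0.9},{"tx":0.5,"ty":0,"tz":0,"wx":0,"wy":0,"wz":0,"gripper":0.9}]'
python3 - <<'E'
from h import *
go(619.8,-52.1,78.5,1.631)
E
```

```text
time: 16.57
tool_pos: [619.6, -52.1, 87.5]
tcp_rot: [2.984, 1.57, 3.045]
contact_force: [0.5, 0.2, -2.1]
grip_width: 13.3
t=16.57 at [619.6 -52.1  87.5] yaw 1.6315 tilt 0.05 F [ 0.5  0.2 -2.1] M [-0.04 -0.16  0.04] w 13.3
-> t(cm) [ 0.9  -0.    0.03] w [ 0.0005 -0.0009 -0.0001] rows>= 0.2
```

```bash
python3 -m creep '[{"tx":0.2,"ty":0,"tz":0.02,"wx":0,"wy":0,"wz":0,"gripper":0.9},{"tx":0.4,"ty":0,"tz":0.02,"wx":0,"wy":0,"wz":0,"gripper":0.9},{"tx":0.6,"ty":0,"tz":0.02,"wx":0,"wy":0,"wz":0,"gripper":0.9},{"tx":0.75,"ty":0,"tz":0.02,"wx":0,"wy":0,"wz":0,"gripper":0.9},{"tx":0.85,"ty":0,"tz":0.02,"wx":0,"wy":0,"wz":0,"gripper":0.9},{"tx":0.85,"ty":0,"tz":0.02,"wx":0,"wy":0,"wz":0,"gripper":0.9}]'
python3 - <<'E'
from h import *
go(619.8,-52.1,78.5,1.631)
c=capture("wrist"); dump(c,"w13"); crop(c,"w13",230,430,170,320,4)
c=capture("scene"); dump(c,"s6"); crop(c,"s6",270,430,190,350,4)
E
```

```text
time: 17.07
tool_pos: [619.7, -52.1, 78.8]
tcp_rot: [2.993, 1.57, 3.053]
contact_force: [0.7, -0.1, -3.0]
grip_width: 13.3
t=17.07 at [619.7 -52.1  78.8] yaw 1.6315 tilt 0.06 F [ 0.7 -0.1 -3. ] M [ 0.02 -0.13  0.01] w 13.3
-> t(cm) [ 0.03 -0.    0.01] w [ 0.0005 -0.001  -0.0002] rows>= 0.0
```

View pics/w13.png

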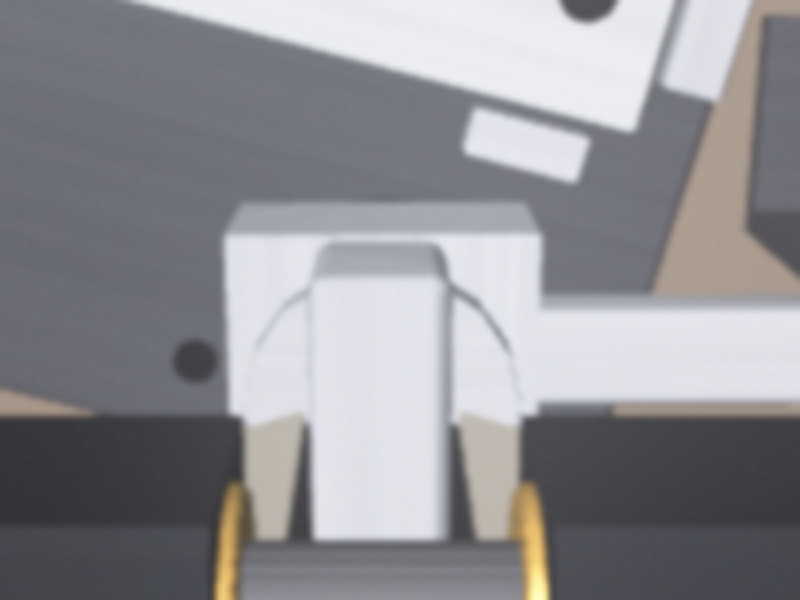

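View pics/s6.png

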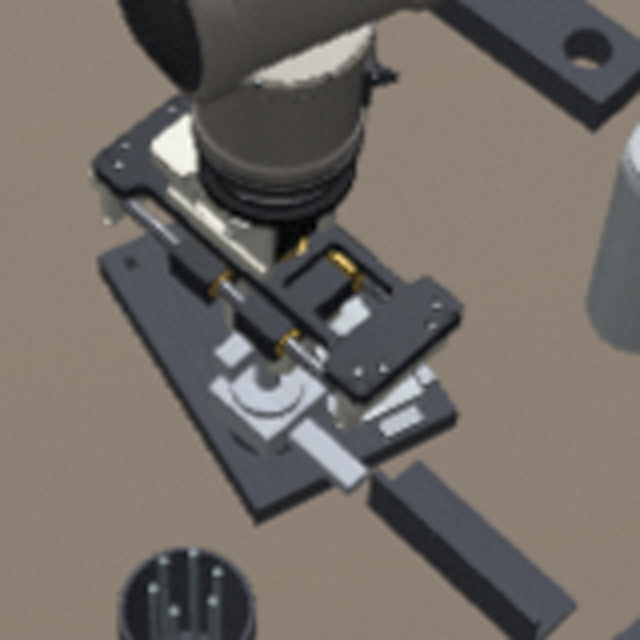

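The collar is on the head. Pressing slightly to confirm contact.

```bash
python3 -m creep '[{"tx":0.05,"ty":0,"tz":0,"wx":0,"wy":0,"wz":0,"gripper":0.9},{"tx":0.1,"ty":0,"tz":0,"wx":0,"wy":0,"wz":0,"gripper":0.9},{"tx":0.1,"ty":0,"tz":0,"wx":0,"wy":0,"wz":0,"gripper":0.9},{"tx":0.1,"ty":0,"tz":0,"wx":0,"wy":0,"wz":0,"gripper":0.9}]'
python3 - <<'E'
from h import *
go(619.7,-52.1,78.5,1.631)
c=capture("wrist"); P=cloud(c); 
for u,v in [(300,272),(298,250),(362,232),(295,265),(355,272)]: print(u,v,P[v,u].round(1))
E
```

```text
time: 17.5
tool_pos: [620.1, -52.1, 78.6]
tcp_rot: [-0.645, 1.571, -0.584]
contact_force: [0.8, -0.7, 2.0]
grip_width: 14.0
t=17.50 at [620.1 -52.1  78.6] yaw 1.6315 tilt 0.01 F [ 0.8 -0.7  2. ] M [0.04 0.05 0.01] w 14.0
-> t(cm) [ 0.01  0.01 -0.03] w [0.0005 0.0001 0.0001] rows>= 0.0
300 272 [605.7 -53.7  67.6]
298 250 [604.  -41.   66.4]
362 232 [640.3 -29.9  59.6]
295 265 [602.8 -49.4  68.3]
355 272 [637.3 -51.7  68. ]
```

Run:
```python
from h import *
for n in ("top0","w12","w5"):
    c=load(n);P=cloud(c); q=P.reshape(-1,3); q=q[np.isfinite(q[:,0])]
    m=(q[:,2]>8)&(q[:,2]<50)&(q[:,0]>676)&(q[:,1]>-45)&(q[:,1]<40); q=q[m]
    d=np.hypot(q[:,0]-619.8,q[:,1]+52.1); d2=d
    i=np.argsort(d)
    q=q[i];d=d[i]; k=d>71.5
    print(n,[(a.round(0),b.round(1)) for a,b in zip(q[k][:6],d[k][:6])])
```

```text
top0 [(array([690., -37.,  42.]), np.float64(71.8)), (array([687., -27.,   8.]), np.float64(72.1)), (array([687., -24.,  12.]), np.float64(72.6)), (array([691., -35.,  39.]), np.float64(72.9)), (array([693., -38.,  39.]), np.float64(74.9)), (array([694., -35.,  35.]), np.float64(76.2))]
w12 [(array([689., -34.,  41.]), np.float64(71.5)), (array([689., -35.,  40.]), np.float64(71.6)), (array([689., -34.,  41.]), np.float64(71.6)), (array([689., -32.,  35.]), np.float64(71.7)), (array([689., -33.,  40.]), np.float64(71.8)), (array([689., -32.,  17.]), np.float64(71.9))]
w5 [(array([689., -34.,  40.]), np.float64(71.5)), (array([688., -32.,  40.]), np.float64(71.6)), (array([688., -32.,  32.]), np.float64(71.6)), (array([688., -32.,  22.]), np.float64(71.6)), (array([690., -36.,  39.]), np.float64(71.7)), (array([689., -32.,  26.]), np.float64(71.7))]
```

Run:
```python
from h import *
for n in ("w12","w5"):
    c=load(n);P=cloud(c); q=P.reshape(-1,3); q=q[np.isfinite(q[:,0])]
    m=(q[:,2]>10)&(q[:,2]<50)&(q[:,0]>680)&(q[:,1]>-70)&(q[:,1]<40); q=q[m]
    r=np.hypot(q[:,0]-619.8,q[:,1]+52.1); a=np.arctan2(q[:,1]+52.1,q[:,0]-619.8)-.06
    m=(np.abs(r*np.sin(a))<10)&(r<71); q=q[~m]; r=r[~m]; a=a[~m]; i=np.argsort(r)[:12]
    for k in i: print(n,q[k].round(1),r[k].round(1),a[k].round(2))
```

```text
w12 [686.5 -37.2  18.8] 68.4 0.16
w12 [686.5 -37.1  15.1] 68.4 0.16
w12 [686.4 -36.5  22.7] 68.4 0.17
w12 [686.6 -37.4  22.2] 68.4 0.16
w12 [686.6 -37.1  10.5] 68.5 0.16
w12 [686.6 -36.8  29.2] 68.5 0.16
w12 [686.5 -36.2  36.3] 68.5 0.17
w12 [686.6 -36.7  25.6] 68.5 0.17
w12 [686.7 -37.1  35.7] 68.6 0.16
w12 [686.3 -35.5  18.8] 68.6 0.18
w12 [686.5 -36.3  14.5] 68.6 0.17
w12 [686.3 -35.4  36.5] 68.6 0.19
w5 [686.6 -36.2  24.1] 68.7 0.17
w5 [686.5 -35.7  27.2] 68.7 0.18
w5 [686.8 -36.7  36.8] 68.8 0.17
w5 [686.8 -36.7  25.2] 68.8 0.17
w5 [686.8 -36.5  30.2] 68.8 0.17
w5 [686.6 -35.8  38.1] 68.8 0.18
w5 [686.8 -36.3  10.2] 68.8 0.17
w5 [686.8 -36.5  17.8] 68.8 0.17
w5 [686.7 -36.   33.3] 68.8 0.18
w5 [686.7 -36.1  15.8] 68.8 0.17
w5 [686.6 -35.5  36.3] 68.8 0.18
w5 [686.8 -36.3  39.3] 68.8 0.17
```

The finger's corner may graze the angle offcut by about 1 mm. Any shift would be far under the 30 mm limit, so I'll turn slowly with the key pressed down.

```bash
python3 -m creep '[{"tx":0.03,"ty":0,"tz":-0.02,"wx":-0.04,"wy":0,"wz":0,"gripper":0.9},{"tx":0.05,"ty":0,"tz":-0.02,"wx":-0.09,"wy":0,"wz":0,"gripper":0.9},{"tx":0.05,"ty":0,"tz":-0.02,"wx":-0.14,"wy":0,"wz":0,"gripper":0.9},{"tx":0.05,"ty":0,"tz":-0.02,"wx":-0.19,"wy":0,"wz":0,"gripper":0.9},{"tx":0.05,"ty":0,"tz":-0.02,"wx":-0.24,"wy":0,"wz":0,"gripper":0.9},{"tx":0.05,"ty":0,"tz":-0.02,"wx":-0.29,"wy":0,"wz":0,"gripper":0.9},{"tx":0.05,"ty":0,"tz":-0.02,"wx":-0.3,"wy":0,"wz":0,"gripper":0.9},{"tx":0.05,"ty":0,"tz":-0.02,"wx":-0.3,"wy":0,"wz":0,"gripper":0.9}]'
python3 - <<'E'
from h import *
go(619.7,-52.1,78.5,1.931)
c=capture("scene"); dump(c,"s7"); crop(c,"s7",270,430,190,350,4)
E
```

```text
time: 18.22
tool_pos: [620.0, -52.3, 78.6]
tcp_rot: [-0.718, 1.57, -0.358]
contact_force: [-1.7, -0.0, 6.2]
grip_width: 13.9
t=18.22 at [620.  -52.3  78.6] yaw 1.9308 tilt 0.05 F [-1.7 -0.   6.2] M [-0.    0.24 -0.11] w 13.9
-> t(cm) [ 0.01  0.03 -0.03] w [-0.0002  0.0007  0.0006] rows>= 0.0
```

View pics/s7.png

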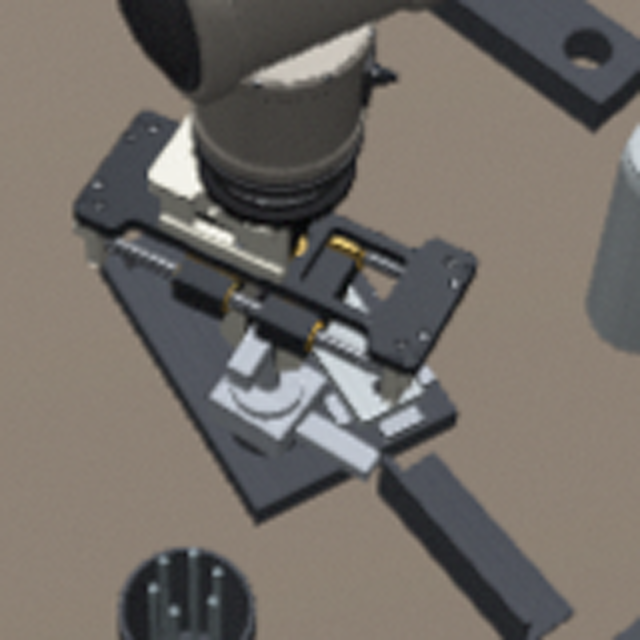

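The hold-down is turning, and the offcut's near end was nudged a few mm. Checking the remaining overlap before going on.

Run:
```python
from h import *
c=capture("wrist"); dump(c,"w14"); save(c,"w14")
```

```text
(no output)
```

View pics/w14.png

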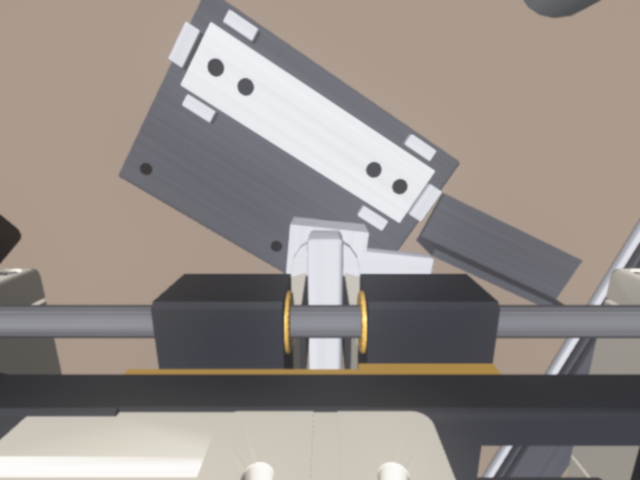

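Run:
```python
from h import *
for n,L in (("w14",[(421,237),(441,198),(578,262),(557,301),(430,262),(431,272),(500,240)]),("w12",[(404,213),(405,172),(543,174),(545,214),(470,195),(560,221)])):
    c=load(n);P=cloud(c)
    for u,v in L: 
        w=P[v-1:v+2,u-1:u+2].reshape(-1,3); r=np.nanmedian(w,0); print(n,(u,v),r.round(1),"r",np.hypot(r[0]-619.8,r[1]+52.1).round(1), "at40",px2w(c,u,v,plane=40).round(1)[:2])
c=load("w14"); crop(c,"w14c",350,600,170,320,3.2)
```

```text
w14 (421, 237) [684.4 -22.7   6.3] r 71.0 at40 [673.2 -18.4]
w14 (441, 198) [686.9   8.5   5.2] r 90.4 at40 [674.4   8.9]
w14 (578, 262) [805.2   0.9   5.5] r 192.8 at40 [776.4   2.3]
w14 (557, 301) [800.3 -31.6  12.6] r 181.6 at40 [777.6 -26.8]
w14 (430, 262) [682.9 -30.3  47.4] r 66.7 at40 [685.7 -31.7]
w14 (431, 272) [696.  -41.3  24.2] r 77.0 at40 [689.2 -37.8]
w14 (500, 240) [741.1  -4.4   5.4] r 130.3 at40 [721.6  -2.4]
w12 (404, 213) [686.5 -33.1  12.4] r 69.4 at40 [680.  -28.7]
w12 (405, 172) [6.851e+02 4.000e-01 4.800e+00] r 83.8 at40 [677.1   2.2]
w12 (543, 174) [801.8   5.8   5.7] r 191.0 at40 [780.5   6.9]
w12 (545, 214) [ 8.132e+02 -2.780e+01  7.000e-01] r 194.9 at40 [788.6 -23.1]
w12 (470, 195) [742.9 -15.5   5.6] r 128.4 at40 [728.5 -12. ]
w12 (560, 221) [802.3 -27.8  39.9] r 184.1 at40 [801.4 -27.8]
```

View pics/w14c.png

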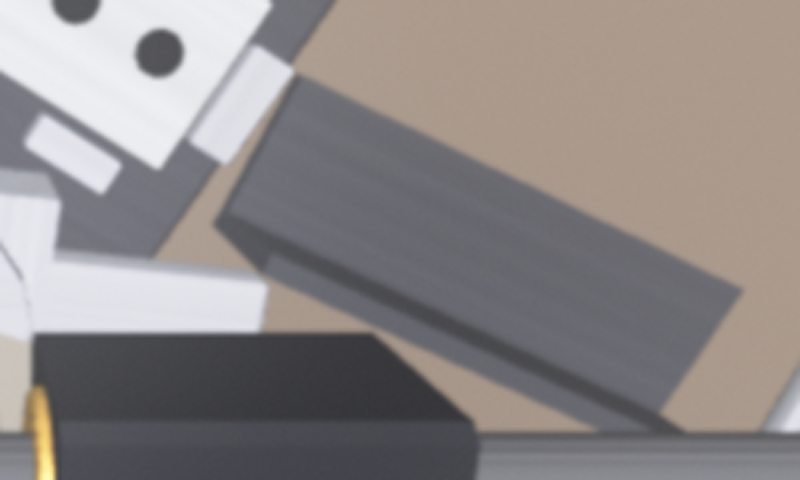

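Run:
```python
from h import *
c=load("w12"); a=px2w(c,270+712/5,190+145/5,plane=40); a2=px2w(c,270+712/5,190+172/5,plane=40); b=px2w(c,566,222,plane=40); print("before",a[:2],a2[:2],b[:2])
c=load("w14"); a=px2w(c,350+272/3.2,170+254/3.2,plane=40); a2=px2w(c,350+265/3.2,170+270/3.2,plane=40);b=px2w(c,350+600/3.2,170+430/3.2,plane=40); print("now",a[:2],a2[:2],b[:2])
f=[px2w(c,350+268/3.2,170+283/3.2,plane=47),px2w(c,350+260/3.2,170+333/3.2,plane=47)]; print("finger tip",f, [np.hypot(p[0]-619.8,p[1]+52.1) for p in f])
c=load("top0"); c2=capture("top"); dump(c2,"top1"); crop(c2,"top1",300,400,140,240,6)
```

```text
before [687.05278881 -33.02911259] [687.57602604 -37.2666477 ] [806.2500755  -28.29411328]
now [685.0945348  -22.74272863] [685.19991576 -26.31486965] [766.46250604 -33.59079869]
finger tip [array([684.03799568, -27.34562943,  47.        ]), array([686.97888159, -37.41079979,  47.        ])] [np.float64(68.84256642480341), np.float64(68.76608709418569)]
```

View pics/top1.png

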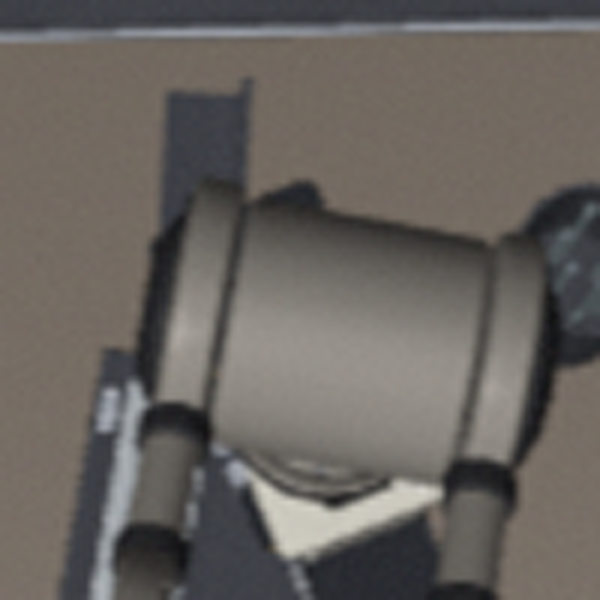

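The offcut's near corner moved about 11 mm but its middle only a few mm. The fingertip is now retreating past it, with no jam against the jig, so I'm continuing.

```bash
python3 -m creep '[{"tx":0,"ty":0,"tz":-0.02,"wx":-0.05,"wy":0,"wz":0,"gripper":0.9},{"tx":0,"ty":0,"tz":-0.02,"wx":-0.1,"wy":0,"wz":0,"gripper":0.9},{"tx":0,"ty":0,"tz":-0.02,"wx":-0.15,"wy":0,"wz":0,"gripper":0.9},{"tx":0,"ty":0,"tz":-0.02,"wx":-0.2,"wy":0,"wz":0,"gripper":0.9},{"tx":0,"ty":0,"tz":-0.02,"wx":-0.25,"wy":0,"wz":0,"gripper":0.9},{"tx":0,"ty":0,"tz":-0.02,"wx":-0.3,"wy":0,"wz":0,"gripper":0.9},{"tx":0,"ty":0,"tz":-0.02,"wx":-0.3,"wy":0,"wz":0,"gripper":0.9}]'
python3 - <<'E'
from h import *
go(619.7,-52.1,78.5,2.231)
c=capture("wrist"); dump(c,"w15"); save(c,"w15")
E
```

```text
time: 18.95
tool_pos: [620.2, -52.2, 78.6]
tcp_rot: [-0.848, 1.569, -0.186]
contact_force: [-0.3, 0.2, 5.5]
grip_width: 13.7
t=18.95 at [620.2 -52.2  78.6] yaw 2.2329 tilt 0.09 F [-0.3  0.2  5.5] M [ 0.09  0.04 -0.04] w 13.7
-> t(cm) [ 0.01  0.04 -0.03] w [0.0019 0.001  0.0011] rows>= 0.0
```

View pics/w15.png

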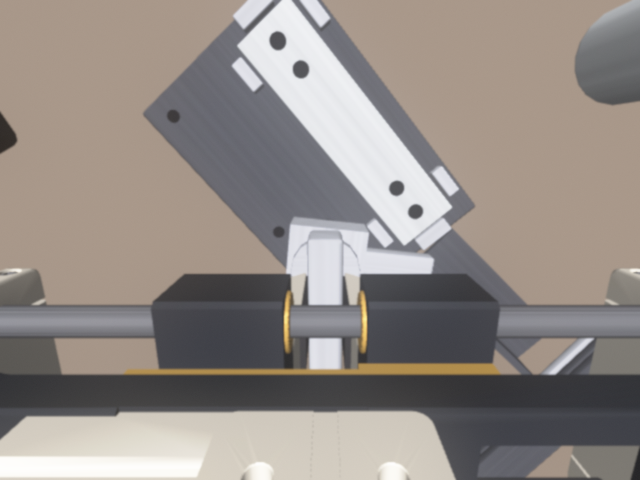

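```bash
python3 -m creep '[{"tx":0,"ty":0.03,"tz":-0.03,"wx":-0.06,"wy":0,"wz":0,"gripper":0.9},{"tx":0,"ty":0.03,"tz":-0.03,"wx":-0.12,"wy":0,"wz":0,"gripper":0.9},{"tx":0,"ty":0.03,"tz":-0.03,"wx":-0.18,"wy":0,"wz":0,"gripper":0.9},{"tx":0,"ty":0.03,"tz":-0.03,"wx":-0.24,"wy":0,"wz":0,"gripper":0.9},{"tx":0,"ty":0.03,"tz":-0.03,"wx":-0.3,"wy":0,"wz":0,"gripper":0.9},{"tx":0,"ty":0.03,"tz":-0.03,"wx":-0.36,"wy":0,"wz":0,"gripper":0.9},{"tx":0,"ty":0.03,"tz":-0.03,"wx":-0.42,"wy":0,"wz":0,"gripper":0.9},{"tx":0,"ty":0.03,"tz":-0.03,"wx":-0.48,"wy":0,"wz":0,"gripper":0.9}]'
python3 -m creep '[{"tx":0,"ty":0,"tz":0,"wx":-0.06,"wy":0,"wz":0,"gripper":0.9},{"tx":0,"ty":0,"tz":0,"wx":-0.12,"wy":0,"wz":0,"gripper":0.9},{"tx":0,"ty":0,"tz":0,"wx":-0.18,"wy":0,"wz":0,"gripper":0.9},{"tx":0,"ty":0,"tz":0,"wx":-0.22,"wy":0,"wz":0,"gripper":0.9},{"tx":0,"ty":0,"tz":0,"wx":-0.22,"wy":0,"wz":0,"gripper":0.9},{"tx":0,"ty":0,"tz":0,"wx":-0.22,"wy":0,"wz":0,"gripper":0.9}]'
python3 - <<'E'
from h import *
go(619.7,-52.1,78.5,3.03)
c=capture("wrist"); dump(c,"w16"); save(c,"w16")
E
```

```text
time: 19.67
tool_pos: [620.3, -52.1, 78.6]
tcp_rot: [-1.197, 1.568, -0.055]
contact_force: [1.1, 1.3, 4.3]
grip_width: 13.4
time: 20.17
tool_pos: [620.2, -52.1, 78.6]
tcp_rot: [-1.446, 1.568, -0.088]
contact_force: [2.2, 1.0, 6.0]
grip_width: 13.8
t=20.17 at [620.2 -52.1  78.6] yaw 2.9295 tilt 0.15 F [2.2 1.  6. ] M [ 0.29 -0.5  -0.04] w 13.8
-> t(cm) [ 0.01  0.05 -0.01] w [-0.1005  0.0002  0.0025] rows>= 0.8
```

View pics/w16.png

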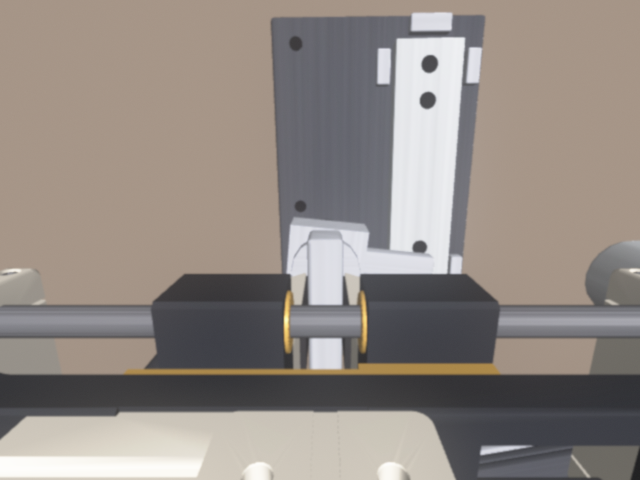

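The finger lies over the bar but lags the key by the slot play. Turning on to the stop.

```bash
python3 -m creep '[{"tx":0,"ty":0.03,"tz":0,"wx":-0.04,"wy":0,"wz":0,"gripper":0.9},{"tx":0,"ty":0.03,"tz":0,"wx":-0.08,"wy":0,"wz":0,"gripper":0.9},{"tx":0,"ty":0.03,"tz":0,"wx":-0.11,"wy":0,"wz":0,"gripper":0.9},{"tx":0,"ty":0.03,"tz":0,"wx":-0.11,"wy":0,"wz":0,"gripper":0.9},{"tx":0,"ty":0.03,"tz":0,"wx":-0.11,"wy":0,"wz":0,"gripper":0.9}]'
python3 - <<'E'
from h import *
go(619.7,-52.1,78.5,3.03)
c=capture("wrist"); dump(c,"w17"); crop(c,"w17",260,500,180,320,3.2)
E
```

```text
time: 20.63
tool_pos: [620.1, -52.1, 78.6]
tcp_rot: [-1.546, 1.568, -0.078]
contact_force: [3.7, 0.7, 4.6]
grip_width: 13.7
t=20.63 at [620.1 -52.1  78.6] yaw 3.0393 tilt 0.17 F [3.7 0.7 4.6] M [ 0.34 -0.69 -0.01] w 13.7
-> t(cm) [ 0.01  0.04 -0.01] w [0.0093 0.0001 0.0029] rows>= 0.1
```

View pics/w17.png

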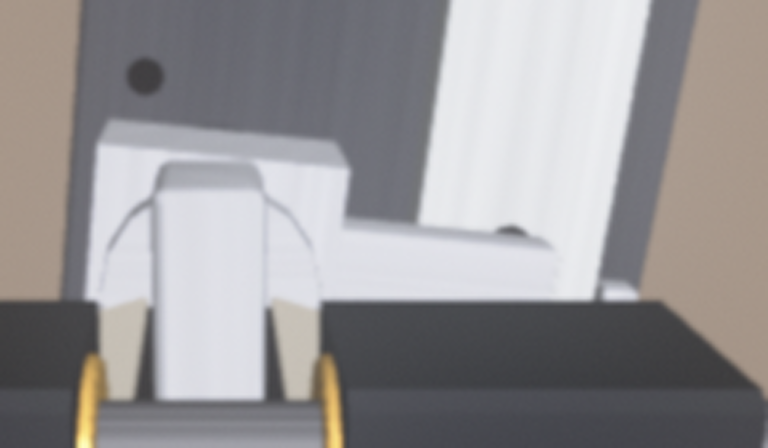

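Run:
```python
from h import *
for n,k,u0,v0,L in (("w17",3.2,260,180,[(97,143),(350,168)]),):
    c=load(n); a,b=[px2w(c,u0+(x+.5)/k-.5,v0+(y+.5)/k-.5,plane=59) for x,y in L]; d=b-a; print(np.linalg.norm(d[:2]), "finger yaw",np.arctan2(d[1],d[0]),"clamp",np.arctan2(d[1],d[0])+.199)
```

```text
46.279016865797374 finger yaw 1.3665187304723916 clamp 1.5655187304723917
```

```bash
python3 -m creep '[{"tx":0,"ty":0,"tz":0,"wx":-0.03,"wy":0,"wz":0,"gripper":0.9},{"tx":0,"ty":0,"tz":0,"wx":-0.04,"wy":0,"wz":0,"gripper":0.9},{"tx":0,"ty":0,"tz":0,"wx":-0.04,"wy":0,"wz":0,"gripper":0.9}]'
python3 - <<'E'
from h import *
go(619.7,-52.1,78.5,3.03)
c=capture("wrist"); dump(c,"w18"); crop(c,"w18",260,500,180,320,3.2)
E
```

```text
time: 20.93
tool_pos: [620.1, -52.0, 78.6]
tcp_rot: [-1.489, 1.568, 0.019]
contact_force: [2.9, 1.1, 5.0]
grip_width: 13.8
t=20.93 at [620.1 -52.   78.6] yaw 3.0789 tilt 0.17 F [2.9 1.1 5. ] M [ 0.37 -0.68 -0.41] w 13.8
-> t(cm) [ 0.01  0.04 -0.01] w [0.0489 0.0003 0.0029] rows>= 0.4
```

View pics/w18.png

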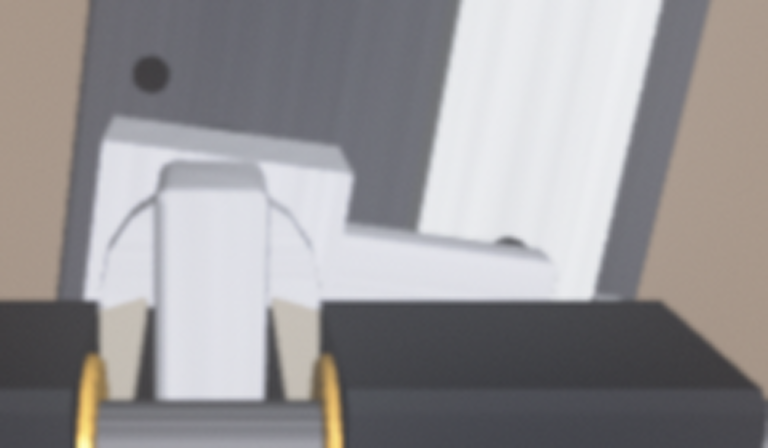

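The moment jumped to −0.41 N m, so the hold-down is at its stop. Easing back within the slot play, then pulling straight up.

```bash
python3 -m creep '[{"tx":0,"ty":0,"tz":0,"wx":0.06,"wy":0,"wz":0,"gripper":0.9},{"tx":-0.05,"ty":0,"tz":0,"wx":0.12,"wy":0,"wz":0.002,"gripper":0.9},{"tx":-0.1,"ty":0,"tz":0,"wx":0.12,"wy":0,"wz":0.002,"gripper":0.9},{"tx":-0.1,"ty":0,"tz":0,"wx":0.12,"wy":0,"wz":0.002,"gripper":0.9}]'
python3 - <<'E'
from h import *
go(619.9,-52.1,160,2.96)
E
python3 -m creep '[{"tx":-0.6,"ty":0,"tz":0,"wx":0,"wy":0,"wz":0,"gripper":0.9},{"tx":-1.4,"ty":0,"tz":0,"wx":0,"wy":0,"wz":0,"gripper":0.9},{"tx":-2.4,"ty":0,"tz":0,"wx":0,"wy":0,"wz":0,"gripper":0.9},{"tx":-3.4,"ty":0,"tz":0,"wx":0,"wy":0,"wz":0,"gripper":0.9},{"tx":-5,"ty":0,"tz":0,"wx":0,"wy":0,"wz":0,"gripper":0.9},{"tx":-7,"ty":0,"tz":0,"wx":0,"wy":0,"wz":0,"gripper":0.9},{"tx":-8,"ty":0,"tz":0,"wx":0,"wy":0,"wz":0,"gripper":0.9},{"tx":-8,"ty":0,"tz":0,"wx":0,"wy":0,"wz":0,"gripper":0.9}]'
python3 - <<'E'
from h import *
go(554.5,266.7,160,2.6)
c=capture("wrist"); dump(c,"w19"); save(c,"w19")
E
```

```text
time: 21.32
tool_pos: [618.8, -52.2, 78.6]
tcp_rot: [1.751, 1.568, -3.141]
contact_force: [1.0, -0.5, 2.7]
grip_width: 13.8
t=21.32 at [618.8 -52.2  78.6] yaw 2.9619 tilt 0.14 F [ 1.  -0.5  2.7] M [-0.06 -0.36 -0.01] w 13.8
-> t(cm) [-8.14 -0.09  0.03] w [ 0.0019 -0.0004 -0.0024] rows>= 2.0
time: 21.98
tool_pos: [620.4, -52.4, 162.2]
tcp_rot: [-1.677, 1.568, -0.286]
contact_force: [1.3, 0.8, -2.2]
grip_width: 13.8
t=21.98 at [620.4 -52.4 162.2] yaw 2.9617 tilt 0.18 F [ 1.3  0.8 -2.2] M [ 0.13 -0.19 -0.01] w 13.8
-> t(cm) [ 0.17 12.19 30.21] w [3.617e-01 2.000e-04 3.200e-03] rows>= 7.8
```

View pics/w19.png

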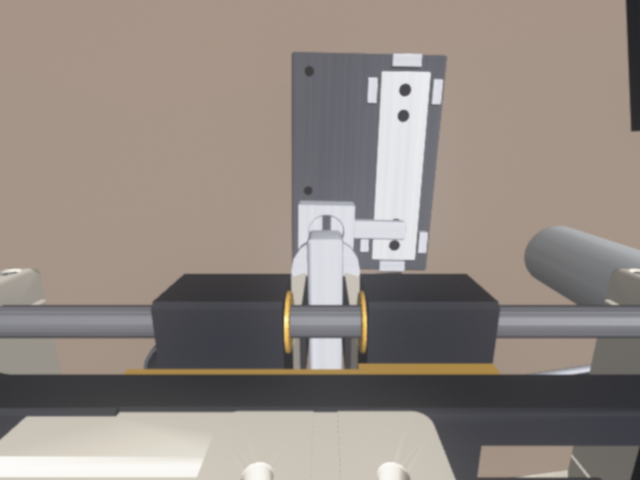

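The finger lies across the bar and the key is clear. Moving to the empty hole.

```bash
python3 -m creep '[{"tx":0,"ty":1.5,"tz":3.8,"wx":0.05,"wy":0,"wz":0,"gripper":0.9},{"tx":0,"ty":3,"tz":7.6,"wx":0.1,"wy":0,"wz":0,"gripper":0.9},{"tx":0,"ty":4.6,"tz":11.4,"wx":0.15,"wy":0,"wz":0,"gripper":0.9},{"tx":0,"ty":6.1,"tz":15.2,"wx":0.2,"wy":0,"wz":0,"gripper":0.9},{"tx":0,"ty":7.6,"tz":19,"wx":0.25,"wy":0,"wz":0,"gripper":0.9},{"tx":0,"ty":9.2,"tz":22.8,"wx":0.3,"wy":0,"wz":0,"gripper":0.9},{"tx":0,"ty":10.7,"tz":26.6,"wx":0.36,"wy":0,"wz":0.003,"gripper":0.9},{"tx":0,"ty":12.2,"tz":30.2,"wx":0.36,"wy":0,"wz":0.003,"gripper":0.9}]'
python3 -m creep '[{"tx":0,"ty":0,"tz":0,"wx":0,"wy":0,"wz":0,"gripper":0.9},{"tx":0,"ty":0,"tz":0,"wx":0,"wy":0,"wz":0,"gripper":0.9},{"tx":0,"ty":0,"tz":0,"wx":0,"wy":0,"wz":0,"gripper":0.9},{"tx":0,"ty":0,"tz":0,"wx":0,"wy":0,"wz":0,"gripper":0.9},{"tx":0,"ty":0,"tz":0,"wx":0,"wy":0,"wz":0,"gripper":0.9}]'
python3 - <<'E'
from h import *
go(554.5,266.7,90,2.6)
c=capture("wrist"); dump(c,"w20"); save(c,"w20")
E
```

```text
time: 22.7
tool_pos: [551.5, 268.7, 157.6]
tcp_rot: [2.017, 1.563, 3.045]
contact_force: [0.8, -0.1, -2.2]
grip_width: 13.6
time: 23.12
tool_pos: [553.4, 265.3, 158.6]
tcp_rot: [1.966, 1.565, 2.995]
contact_force: [0.4, 0.3, -3.0]
grip_width: 13.8
t=23.12 at [553.4 265.3 158.6] yaw 2.5995 tilt 0.34 F [ 0.4  0.3 -3. ] M [ 0.   -0.16 -0.06] w 13.8
-> t(cm) [ 6.86 -0.06  0.19] w [-0.0004 -0.0023 -0.0055] rows>= 1.6
```

View pics/w20.png

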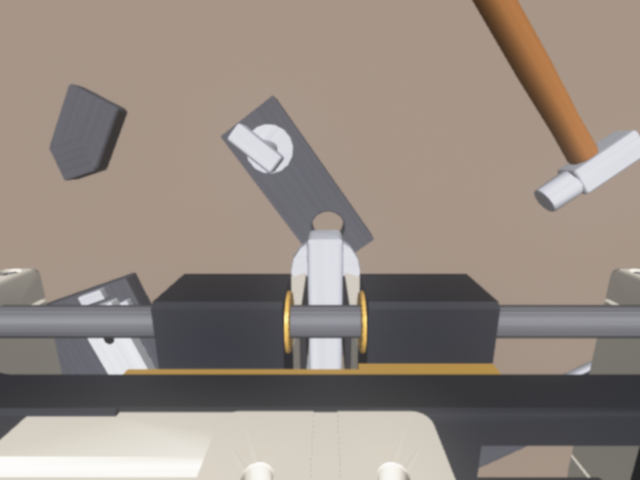

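```bash
python3 -m creep '[{"tx":2.5,"ty":-0.06,"tz":0.19,"wx":0,"wy":-0.002,"wz":-0.005,"gripper":0.9},{"tx":5,"ty":-0.06,"tz":0.19,"wx":0,"wy":-0.002,"wz":-0.005,"gripper":0.9},{"tx":6.8,"ty":-0.06,"tz":0.19,"wx":0,"wy":-0.002,"wz":-0.005,"gripper":0.9},{"tx":6.8,"ty":-0.06,"tz":0.19,"wx":0,"wy":-0.002,"wz":-0.005,"gripper":0.9},{"tx":6.8,"ty":-0.06,"tz":0.19,"wx":0,"wy":-0.002,"wz":-0.005,"gripper":0.9},{"tx":6.8,"ty":-0.06,"tz":0.19,"wx":0,"wy":-0.002,"wz":-0.005,"gripper":0.9},{"tx":6.8,"ty":-0.06,"tz":0.19,"wx":0,"wy":-0.002,"wz":-0.005,"gripper":0.9}]'
python3 - <<'E'
from h import *
go(554.5,266.7,49.7,2.6)
c=capture("wrist"); dump(c,"w21"); crop(c,"w21",240,420,130,300,4)
E
```

```text
time: 23.75
tool_pos: [555.4, 268.3, 92.8]
tcp_rot: [-0.573, 1.567, 0.458]
contact_force: [0.2, -1.0, -3.3]
grip_width: 13.3
t=23.75 at [555.4 268.3  92.8] yaw 2.6010 tilt 0.19 F [ 0.2 -1.  -3.3] M [ 0.02 -0.14  0.  ] w 13.3
-> t(cm) [ 4.31 -0.   -0.2 ] w [0.001  0.0029 0.0018] rows>= 1.0
```

View pics/w21.png

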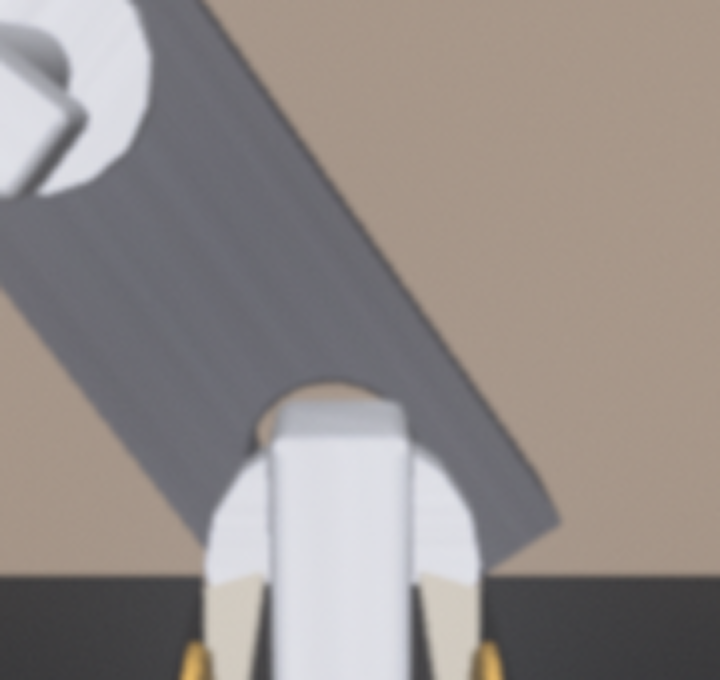

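Run:
```python
from h import *
c=load("w21"); T=toolR(2.601)
f=px2w(c,240+325/4,130+382/4,plane=30); print("hole",f-15*T[:,1])
go(554.5,266.7,78,2.6)
```

```text
hole [553.69576209 266.31140065  30.        ]
t=23.80 at [555.2 268.4  92.6] yaw 2.6011 tilt 0.18 F [ 0.   0.4 -2.6] M [ 0.09 -0.16 -0.05] w 13.9
-> t(cm) [ 1.46 -0.02 -0.19] w [0.0012 0.0027 0.0017] rows>= 0.4
```

```bash
python3 -m creep '[{"tx":0.4,"ty":0,"tz":-0.2,"wx":0,"wy":0.002,"wz":0.001,"gripper":0.9},{"tx":0.8,"ty":0,"tz":-0.2,"wx":0,"wy":0.002,"wz":0.001,"gripper":0.9},{"tx":1.2,"ty":0,"tz":-0.2,"wx":0,"wy":0.002,"wz":0.001,"gripper":0.9},{"tx":1.2,"ty":0,"tz":-0.2,"wx":0,"wy":0.002,"wz":0.001,"gripper":0.9},{"tx":1.2,"ty":0,"tz":-0.2,"wx":0,"wy":0.002,"wz":0.001,"gripper":0.9},{"tx":1.2,"ty":0,"tz":-0.2,"wx":0,"wy":0.002,"wz":0.001,"gripper":0.9}]'
python3 - <<'E'
from h import *
go(554.3,266.6,50,2.6)
E
```

```text
time: 24.3
tool_pos: [553.1, 266.6, 78.9]
tcp_rot: [2.485, 1.569, -2.767]
contact_force: [-0.4, 0.1, -2.3]
grip_width: 13.7
t=24.30 at [553.1 266.6  78.9] yaw 2.6016 tilt 0.12 F [-0.4  0.1 -2.3] M [ 0.04 -0.14 -0.01] w 13.7
-> t(cm) [ 2.89 -0.11  0.06] w [ 0.0016 -0.0017 -0.0013] rows>= 0.7
```

```bash
python3 -m creep '[{"tx":0.4,"ty":-0.1,"tz":0.06,"wx":0,"wy":-0.001,"wz":-0.001,"gripper":0.9},{"tx":0.8,"ty":-0.1,"tz":0.06,"wx":0,"wy":-0.001,"wz":-0.001,"gripper":0.9},{"tx":1.2,"ty":-0.1,"tz":0.06,"wx":0,"wy":-0.001,"wz":-0.001,"gripper":0.9},{"tx":1.6,"ty":-0.1,"tz":0.06,"wx":0,"wy":-0.001,"wz":-0.001,"gripper":0.9},{"tx":2,"ty":-0.1,"tz":0.06,"wx":0,"wy":-0.001,"wz":-0.001,"gripper":0.9},{"tx":2.4,"ty":-0.1,"tz":0.06,"wx":0,"wy":-0.001,"wz":-0.001,"gripper":0.9},{"tx":2.4,"ty":-0.1,"tz":0.06,"wx":0,"wy":-0.001,"wz":-0.001,"gripper":0.9},{"tx":2.4,"ty":-0.1,"tz":0.06,"wx":0,"wy":-0.001,"wz":-0.001,"gripper":0.9}]'
python3 - <<'E'
from h import *
go(554.3,266.6,50,2.6)
E
```

```text
time: 24.97
tool_pos: [554.1, 266.5, 54.6]
tcp_rot: [2.619, 1.57, -2.634]
contact_force: [0.6, 1.0, -2.9]
grip_width: 13.8
t=24.97 at [554.1 266.5  54.6] yaw 2.6016 tilt 0.07 F [ 0.6  1.  -2.9] M [ 0.04 -0.14 -0.02] w 13.8
-> t(cm) [ 0.46 -0.02  0.02] w [ 0.0016 -0.0011 -0.0006] rows>= 0.1
```

```bash
python3 -m creep '[{"tx":0.2,"ty":0,"tz":0,"wx":0,"wy":0,"wz":0,"gripper":0.9},{"tx":0.4,"ty":0,"tz":0,"wx":0,"wy":0,"wz":0,"gripper":0.9},{"tx":0.52,"ty":0,"tz":0,"wx":0,"wy":0,"wz":0,"gripper":0.9},{"tx":0.52,"ty":0,"tz":0,"wx":0,"wy":0,"wz":0,"gripper":0.9},{"tx":0.52,"ty":0,"tz":0,"wx":0,"wy":0,"wz":0,"gripper":0.9}]'
python3 - <<'E'
from h import *
go(554.3,266.6,50,2.6)
c=capture("wrist"); dump(c,"w22"); crop(c,"w22",220,420,130,310,3.3)
E
```

```text
time: 25.38
tool_pos: [554.2, 266.6, 49.8]
tcp_rot: [2.833, 1.57, -2.42]
contact_force: [-0.3, -0.7, -1.7]
grip_width: 13.5
t=25.38 at [554.2 266.6  49.8] yaw 2.6016 tilt 0.03 F [-0.3 -0.7 -1.7] M [ 0.08 -0.13  0.01] w 13.5
-> t(cm) [-0.02 -0.    0.01] w [ 0.0016 -0.0005 -0.0002] rows>= 0.0
```

View pics/w22.png

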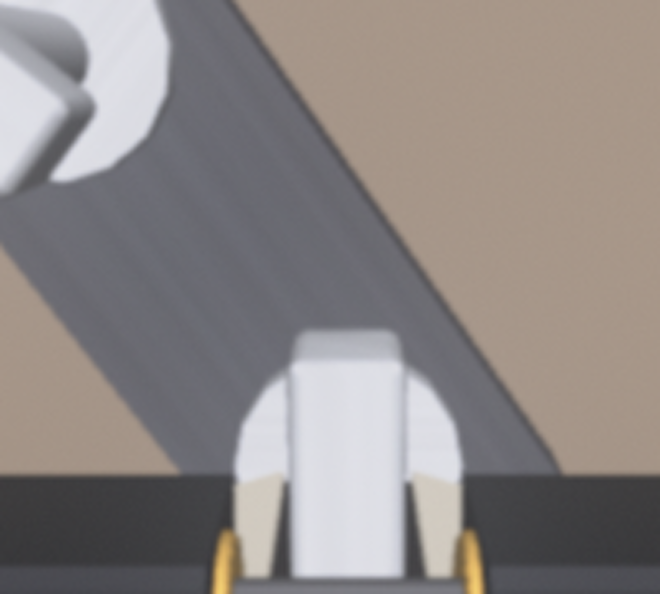

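Collar is on the stand. One small press, then release.

```bash
python3 -m creep '[{"tx":0.06,"ty":0,"tz":0,"wx":0,"wy":0,"wz":0,"gripper":0.9},{"tx":0.06,"ty":0,"tz":0,"wx":0,"wy":0,"wz":0,"gripper":0.9},{"tx":0.06,"ty":0,"tz":0,"wx":0,"wy":0,"wz":0,"gripper":0.9},{"tx":0.06,"ty":0,"tz":0,"wx":0,"wy":0,"wz":0,"gripper":0.2},{"tx":0.06,"ty":0,"tz":0,"wx":0,"wy":0,"wz":0,"gripper":0},{"tx":0.06,"ty":0,"tz":0,"wx":0,"wy":0,"wz":0,"gripper":0},{"tx":0.06,"ty":0,"tz":0,"wx":0,"wy":0,"wz":0,"gripper":0},{"tx":0.06,"ty":0,"tz":0,"wx":0,"wy":0,"wz":0,"gripper":0}]'
python3 -m creep '[{"tx":-1,"ty":0,"tz":0,"wx":0,"wy":0,"wz":0,"gripper":0},{"tx":-3,"ty":0,"tz":0,"wx":0,"wy":0,"wz":0,"gripper":0},{"tx":-6,"ty":0,"tz":0,"wx":0,"wy":0,"wz":0,"gripper":0},{"tx":-9,"ty":0,"tz":0,"wx":0,"wy":0,"wz":0,"gripper":0},{"tx":-12,"ty":0,"tz":0,"wx":0,"wy":0,"wz":0,"gripper":0},{"tx":-14,"ty":0,"tz":0,"wx":0,"wy":0,"wz":0,"gripper":0},{"tx":-14,"ty":0,"tz":0,"wx":0,"wy":0,"wz":0,"gripper":0},{"tx":-14,"ty":0,"tz":0,"wx":0,"wy":0,"wz":0,"gripper":0}]'
python3 - <<'E'
from h import *
go(430,200,190,2.6)
c=capture("wrist"); dump(c,"w23"); save(c,"w23")
c=capture("scene"); dump(c,"s8"); save(c,"s8")
E
```

```text
time: 26.1
tool_pos: [554.2, 266.5, 49.0]
tcp_rot: [2.743, 1.57, -2.51]
contact_force: [-0.2, -0.3, 0.1]
grip_width: 42.3
time: 26.77
tool_pos: [554.9, 266.9, 191.1]
tcp_rot: [-0.772, 1.568, 0.259]
contact_force: [-0.5, -0.1, -1.0]
grip_width: 46.0
t=26.77 at [554.9 266.9 191.1] yaw 2.6016 tilt 0.17 F [-0.5 -0.1 -1. ] M [ 0.08 -0.11  0.04] w 46.0
-> t(cm) [  0.07   7.28 -12.16] w [0.0016 0.0021 0.0021] rows>= 3.4
```

View pics/w23.png

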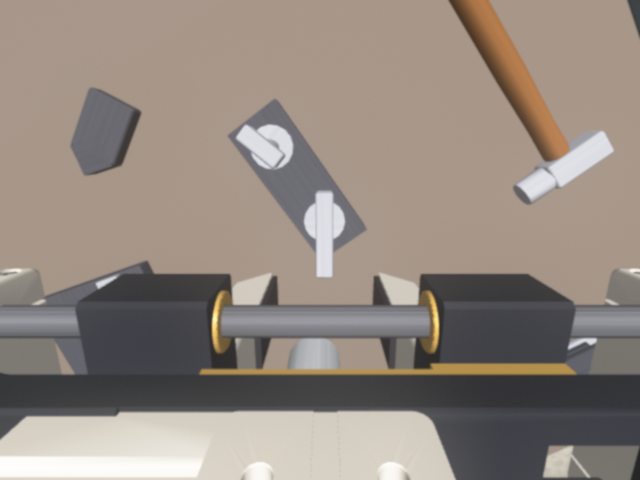

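View pics/s8.png

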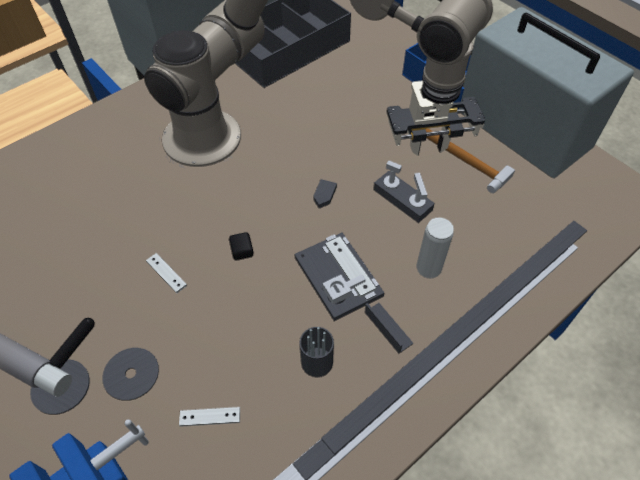

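Run:
```python
from h import *
c=load("w23"); P=cloud(c)
print("handle top z",np.nanmedian(P[200:270,320:329,2],).round(1),"collar top",P[222,310].round(1),P[222,340].round(1))
for p in [(316,192),(333,192),(317,276),(332,276)]: print(px2w(c,*p,plane=100).round(1))
c=load("s8"); crop(c,"s8a",285,425,220,360,5)
c=capture("top"); dump(c,"top2"); crop(c,"top2",295,375,140,280,5)
```

```text
handle top z 100.5 collar top [548.  254.3  39.2] [563.1 279.   38.2]
[520.9 279.3 100. ]
[527.6 290.5 100. ]
[579.9 244.2 100. ]
[586.2 254.7 100. ]
```

View pics/s8a.png

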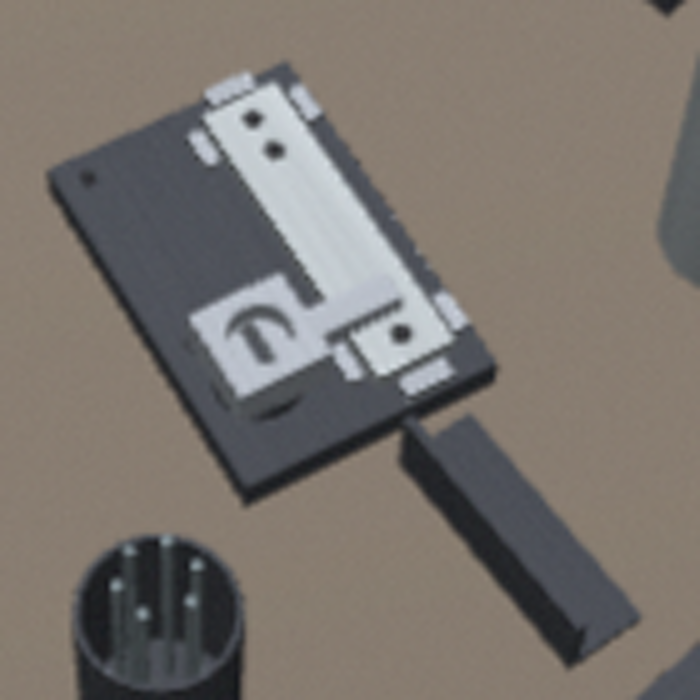

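View pics/top2.png

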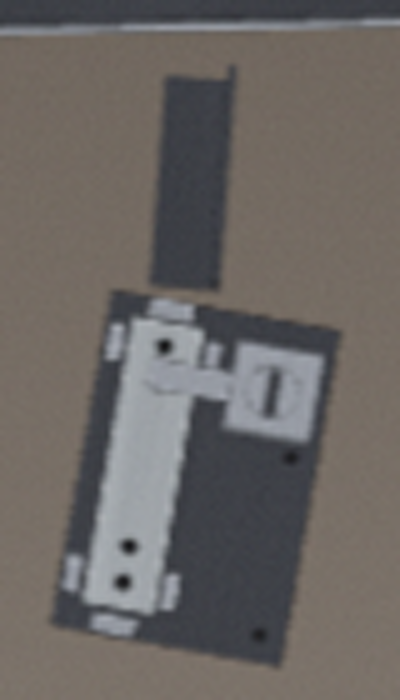

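Run:
```python
from h import *
c=load("top2")
def pts(c,l,u0,v0,k,z): return np.array([px2w(c,(a+.5)/k-.5+u0,(b+.5)/k-.5+v0,plane=z)[:2] for a,b in l])
h=pts(c,[(241,342),(325,355),(308,443),(223,428)],295,140,5,59); d=(h[0]-h[1])+(h[3]-h[2]); print("head",h.mean(0),"finger yaw",np.arctan2(d[1],d[0]),"clamp",np.arctan2(d[1],d[0])+.199)
b=pts(c,[(132,318),(205,330),(155,614),(87,602)],295,140,5,32); print("bar c",b.mean(0),"vs nest 583 19.4")
crop(load("top0"),"top0o",295,375,140,280,5)
```

```text
head [618.73115499 -52.57304892] finger yaw 1.3838228863544446 clamp 1.5828228863544447
bar c [582.85653452  18.24674823] vs nest 583 19.4
```

View pics/top0o.png

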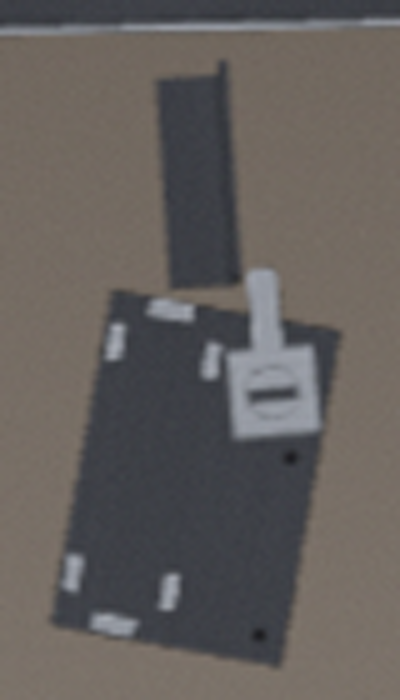

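Final checks: key fully down (handle top 100.5 mm, within about 1 mm of the hole centre), hold-down at its stop, bar seated. The offcut's middle shifted only about 4 mm. The gripper is clear, so I'm handing in.

Run:
```python
from h import *
print(close_job()); print(get_obs()["time"])
```

```text
the job is handed in; nothing more can be done
None
the job is handed in; nothing more can be done
```

I finished the whole sequence in about 27 s and handed the job in; the system gives no verdict. The bar is in the jig, the hold-down is turned to its stop with the key, and the key is back in its hole.

**Last checks before handing in:**
- **Bar:** its centre is about 1 mm from the nest centre, between all six stops.
- **Hold-down:** measured at 1.57 to 1.58 rad from the pictures. The wrist moment jumped to 0.41 N m, which confirms it met the hard stop.
- **Key:** upright, collar on the stand, about 1 mm from the hole centre, gripper open and well clear. The blade dropped into the slot on the first try with no turning needed.

**What went wrong or disagreed:**
- **Fingertip offset:** the real fingertips sit about 22 mm above the reported TCP. My first grasp closed above the bar without touching it; I corrected for this and the second grasp worked.
- **Angle offcut moved:** the hold-down's finger brushed its corner while turning. Its near end moved about 11 mm and its middle about 4 mm, within the 30 mm limit but not left exactly in place.
- **Hold-down reading:** the top camera gave 1.583 rad, slightly past the 1.57 stop, which I put down to measurement error.

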